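# Set the kitchen scale's cover to its loading angle, then lay the lemon in the dish

## Task

Weigh the lemon. First raise the stiff cover of the white kitchen scale by its orange lip to its loading position, 50 degrees open, where the cover's edge lies within the green band of the quadrant at its side, and let go of it. Then lay the lemon in the round steel dish under the raised cover, without dropping it in or pressing it down, leaving the cover at its angle; do not disturb the other things on the worktop.

Things in the scene. Friction and masses are not known exactly. Their poses are not given: they have to be found in the camera images.
- scale: white kitchen scale, fixed, base 210 (x) x 180 (y) x 44 mm high. Origin: centre of its underside on the worktop; x axis from its front (readout, keys) to its rear (hinge), y to its left, z up. Its yaw varies. On its left side (y = 92 to 97 mm) stands a thin grey quadrant, 77 to 95 mm from the hinge line, with a green band from 44 to 56 degrees.
- cover_lid (a joint): opening angle of the grey cover, rad: 0 = closed, level over the dish; grows as the front edge rises; 0.873 = 50 degrees; limit 1.75. Starts between 0.09 and 0.26 (5 to 15 degrees). The hinge is stiff: about 4 to 6 N at the lip moves it, and it stays where it is left.
- cover_hinge (a point): centre of the hinge line, 64 mm above the worktop, 90 mm behind the scale's centre; the line runs along the scale's y. The cover is a flat plate 10 mm thick, 176 mm wide, reaching 190 mm forward from the hinge line, which lies in its mid-plane.
- cover_lip (a point): grip point on the cover's orange lip: a flat flange 6 mm thick, 120 mm wide along the hinge, 50 mm long, rising forward and up at 55 degrees from the front edge, along (-0.574, 0, 0.819) in these axes: x along the cover to the hinge, y hinge line, z normal to its top. Mid-width, 16 mm short of its free edge; 206 mm ahead of the hinge, 28 mm above the mid-plane.
- dish (a point): centre of the inner floor of the shallow round steel dish, 48 mm above the worktop, 40 mm ahead of the scale's centre; inner diameter about 95 mm, rim 6 mm above the floor. Axes as the scale's. At 50 degrees the cover's front edge hangs over the dish, about 160 mm above its floor: a gripper pointing straight down strikes it, so come in from the front, tilted.
- lemon_center (a point): centre of the loose yellow lemon, 78 mm long (its x axis), 55 mm wide, 56 mm high, about 0.1 kg, lying on the worktop, centre 28 mm up.
- tin_small: bystander: tin, 75 mm across, 58 mm high; origin centre of its underside.
- honey_jar: bystander: jar with grey cap, 71 mm across, 110 mm high; origin centre of its underside.
- mug_spare: bystander: white mug, 92 mm across, 95 mm high; origin under its centre.
- pepper_mill: bystander: wooden mill, 58 mm across, 170 mm high; origin centre of its underside.
Things that resemble listed ones, but are neither listed nor needed, are in the scene too. Of the things that look like the part that bears lemon_center, the largest one is meant.

How it is judged:
By the outcome, as a careful person would: the job done as asked, in the order asked, and still so for the second after the job is handed in, with the robot touching nothing.
It also fails if it takes over 61 s, if anything falls off the work surface, if the arm or the gripper's body presses on something with over 40 N, if the wrist force passes 120 N, or if a joint passes its speed limit or range.

## Robot

A 6-joint arm with a two-finger parallel gripper is mounted at the origin on a cart in front of the work surface, level with it; the furniture and walls round the work are solid. World frame = base frame: x ahead of the robot, y to its left, z up, the work surface at z = 0. Lengths are in m, angles in rad, forces in N, time in s.
With the tool pointing down it reaches from about 0.35 to 0.775 m from the base axis. Payload 5.5 kg.
Tool frame: the origin (TCP) lies at the very end of the fingers, on their centre line; the grasp point (between the pads) lies 19 mm behind it; z points along the fingers, y is the direction in which the jaws open and shut (so a half turn about z gives the same grasp; the last joint's range is limited). The gripper opens to 85 mm and grips with 20 to 120 N. Pads are 22 mm wide; open, the fingers measure 114 mm over their backs; the gripper's body (76 mm by 85 mm) begins 54 mm behind the grasp point. The pads swing forward as they close: fully open they stand 13 mm farther back than shut.
Start: joints at [1.171, 0.313, 0.046, 1.304, 0, 1.431], TCP at [0.148, 0.556, 0.231] pointing down, gripper open.
Joint ranges: [-2.76, 2.76], [-0.86, 1.69], [-1.03, 1.26], [-2.2, 2.34], [-1.47, 1.5], [-3.14, 3.14]. Speed limits (rad/s): [2.57, 2.57, 3.14, 3.14, 3.14, 3.14].

## Interface

Orientations are given as [roll, pitch, yaw] about the fixed x, y, z axes, in that order (R = Rz(yaw) Ry(pitch) Rx(roll)).
In Python, from plant import r, cams gives the robot as it stands.
- The arm moves only by the tool apply_moves, never from a script. Its argument "commands" is a list of rows, each an object of numbers: "dx", "dy", "dz": the shift along the tool's x, y, z in m; "turn": the turn about the tool's z in degrees. A call has 1 to 12 rows; each row is the pose to reach, as a shift and turn from the pose commanded when the call began, along the tool's axes at that moment; what a row does not reach only later rows make up. A row lasts 1/12 s, in which the tool goes at most 41.7 mm and 7.16 degrees, less where a joint would pass 70% of its speed; a pose out of reach is approached as far as the arm can. A call with a gripper value outside its range is refused whole. "jaw" is the opening, from 0 (shut) to 1 (fully open), set as the call begins (left out, the last holds). The fingers move at their own pace and stop on an object; "newtons" is the grip in N (left out, the last holds). Time passes only in rows, so rows that repeat a pose let the fingers close. It gives the time, the measured TCP pose, the force and the opening at its end, in the units of the state.
- r.state(): the state, without advancing time (a new reading comes with each control period).
- cams.get_image(name): name is "side" or "top" or "wrist"; returns a dict with "color" (480x640x3 uint8, red, green, blue), "fx", "fy", "cx", "cy" (pixels), "R" (3x3) and "t" (3): a world point X has camera coordinates R X + t; the wrist camera has in their place "T_tool_cam" (4x4, takes a point from camera to tool coordinates, whose origin is the TCP and whose axes are the flange's). Camera axes: x right, y down, z forward; pixel columns grow to the right and rows downward; lengths in m; the calibration is good to about 2 mm. A picture is of the moment at which its call begins: read the wrist's pose just before it. There is no depth.
- r.sign_off(): hands the job in, once; it reports no verdict.
The state is a dict: "time_s": time; "joint_positions": joint angles; "qvel": joint speeds; "joint_torque": joint torques, N m; "tcp_pos": TCP position; "orientation": TCP orientation; "contact_force": force on the tool from outside, world axes, zero at the start; "ft_torque": the same for the moment, N m; "width": finger opening in m.
Only numpy, scipy, OpenCV 4.12 (cv2) and the standard library are available. Lean on these libraries where they do the work, as an engineer would, in place of code of your own. Each camera call takes 0.05 s, during which the arm holds its last target.

## Working session

There is one attempt and no reset: what is moved stays moved. The work goes in short steps, Python scripts to look and compute and a tool call to move; the robot and the scene stay as the last step left them, time stands still between calls to the robot, and variables do not carry over. Pictures are saved under pics/ and viewed, and the job is handed in when it is done.

Besides the shell and the picture viewer there is one more tool, called after "Call:" as name(argument=value, ...) on one line, values as JSON. apply_moves: Moves the arm, as the interface text tells. Its arguments: {"type":"object","properties":{"commands":{"type":"array","items":{"type":"object","properties":{"dx":{"type":"number"},"dy":{"type":"number"},"dz":{"type":"number"},"turn":{"type":"number"}}}},"jaw":{"type":"number"},"newtons":{"type":"number"}},"required":["commands"]}

```bash
ls -la; mkdir -p pics
python3 - <<'E'
from plant import r,cams
import cv2
print(r.state())
for n in ["side","top","wrist"]:
    d=cams.get_image(n); cv2.imwrite(f"pics/{n}0.png",d["color"][:,:,::-1])
    print(n,{k:v for k,v in d.items() if k!="color"})
E
```

```text
total 12
drwxr-xr-x  3 agent agent 4096 Dec  7 03:21 .
drwxr-xr-x 23 root  root  4096 Dec  7 03:21 ..
drwxr-xr-x  2 agent agent 4096 Dec  7 03:21 pics
{'time_s': 0.0, 'joint_positions': array([ 1.17140838e+00,  3.14004026e-01,  4.49886412e-02,  1.30357706e+00,
       -2.24275690e-05,  1.43118860e+00]), 'qvel': array([ 1.47172903e-03,  1.64624063e-03,  9.08223546e-05, -3.42191223e-04,
       -6.70955439e-04,  1.77644948e-03]), 'joint_torque': array([ 1.09995552e-03, -4.80627429e+01,  2.98533672e+01,  1.93456491e-02,
       -1.33799786e-04, -2.18037513e-05]), 'tcp_pos': array([0.14752411, 0.55523876, 0.23041074]), 'orientation': array([-3.13981089e+00, -2.27729243e-04,  2.88181225e+00]), 'contact_force': array([-0.66253217, -0.10692901,  0.40664432]), 'ft_torque': array([-0.01874946,  0.0297487 ,  0.01849904]), 'width': 0.0854367018782222}
side {'fx': 551.5262755265925, 'fy': 551.5262755265925, 'cx': 316.71381222518414, 'cy': 247.29829132770737, 'R': array([[-0.93280452, -0.36029526, -0.00794127],
       [-0.13868464,  0.37921888, -0.91485497],
       [ 0.33262938, -0.85227951, -0.4037045 ]]), 't': array([0.57372633, 0.14257308, 0.89657738])}
top {'fx': 459.7983543399585, 'fy': 459.7983543399585, 'cx': 316.4251096375933, 'cy': 224.33533421140322, 'R': array([[ 0.0032262 , -0.99941891,  0.03393269],
       [-0.9870189 , -0.00863119, -0.16037206],
       [ 0.16057175, -0.03297482, -0.9864732 ]]), 't': array([0.03717615, 0.5705991 , 0.86042792])}
wrist {'fx': 333.81134761698877, 'fy': 333.81134761698877, 'cx': 320.2789765106155, 'cy': 237.56731511698527, 'T_tool_cam': array([[-1.50468965e-03, -9.63718483e-01, -2.66916507e-01,
         6.79665985e-02],
       [ 9.99998820e-01, -1.36727083e-03, -7.00682443e-04,
         3.68369471e-04],
       [ 3.10313469e-04, -2.66917246e-01,  9.63719403e-01,
        -1.42934463e-01],
       [ 0.00000000e+00,  0.00000000e+00,  0.00000000e+00,
         1.00000000e+00]])}
```

View pics/side0.png

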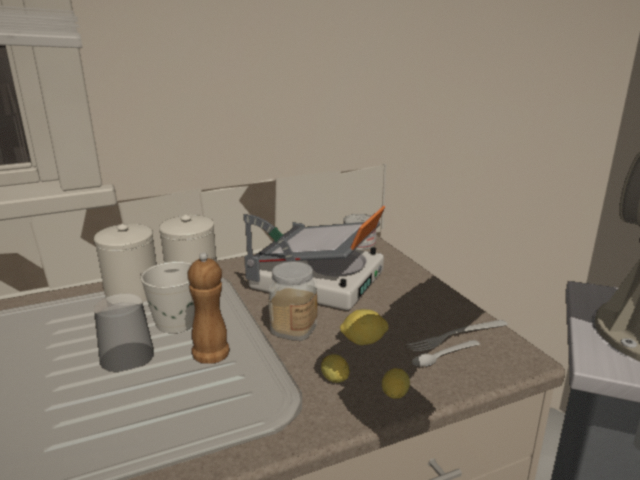

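View pics/top0.png

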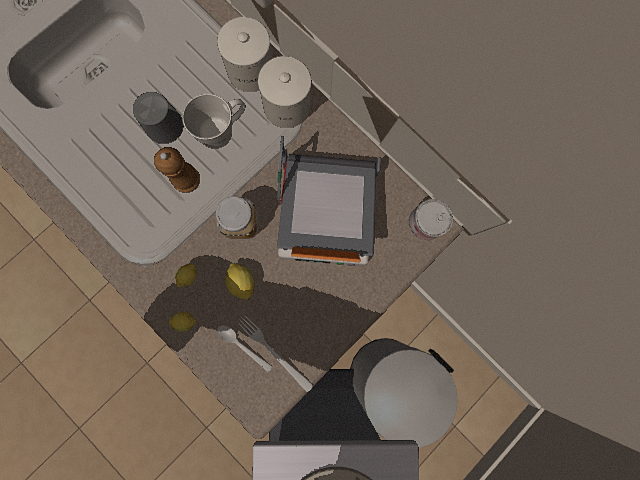

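View pics/wrist0.png

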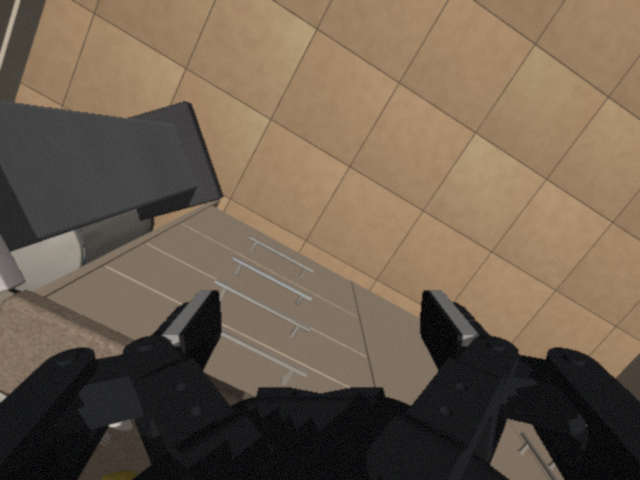

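```bash
cat > h.py <<'E'
import numpy as np,cv2
from plant import r,cams
def ray(d,u,v):
    if "R" in d: R,t=np.array(d["R"]),np.array(d["t"]); c=-R.T@t; A=R.T
    else: raise 1
    w=A@np.array([(u-d["cx"])/d["fx"],(v-d["cy"])/d["fy"],1]); return c,w/np.linalg.norm(w)
def onz(d,u,v,z):
    c,w=ray(d,u,v); return c+w*(z-c[2])/w[2]
def two(d1,p1,d2,p2):
    c1,w1=ray(d1,*p1);c2,w2=ray(d2,*p2)
    s=np.linalg.lstsq(np.c_[w1,-w2],c2-c1,rcond=None)[0]
    a=c1+s[0]*w1;b=c2+s[1]*w2; return (a+b)/2,np.linalg.norm(a-b)
def proj(d,X):
    p=np.array(d["R"])@np.asarray(X)+d["t"]; return np.array([d["fx"]*p[0]/p[2]+d["cx"],d["fy"]*p[1]/p[2]+d["cy"]])
def crop(im,x0,y0,x1,y1,k,fn):
    cv2.imwrite(fn,cv2.resize(im[y0:y1,x0:x1,::-1],None,fx=k,fy=k,interpolation=cv2.INTER_CUBIC))
E
python3 - <<'E'
from h import *
import pickle
T=cams.get_image("top");S=cams.get_image("side")
pickle.dump((T,S),open("c0.pkl","wb"))
crop(T["color"],150,120,400,340,3,"pics/tc.png")
crop(S["color"],220,190,420,410,3,"pics/sc.png")
for d in(T,S):print(-d["R"].T@d["t"])
E
```

```text
[0.42491174 0.07045195 0.93903576]
[0.25671923 0.91677901 0.49694213]
```

View pics/tc.png

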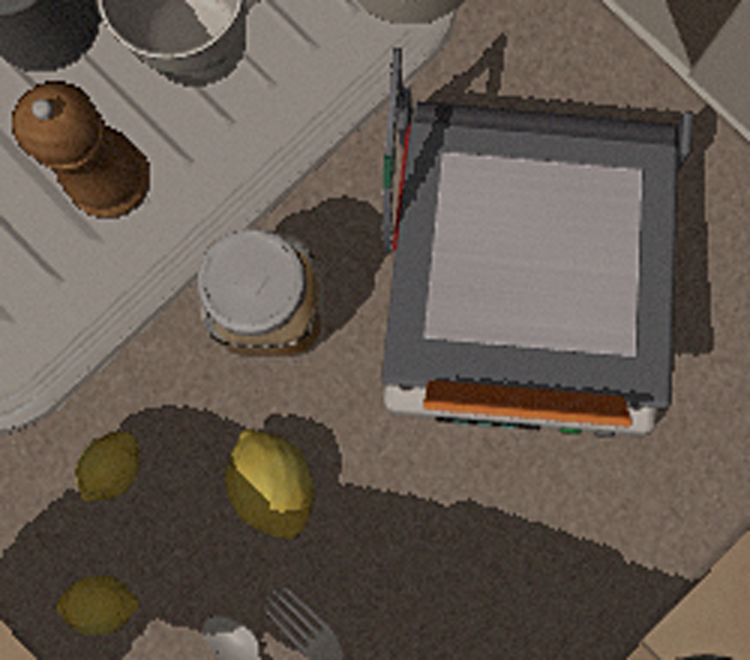

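View pics/sc.png

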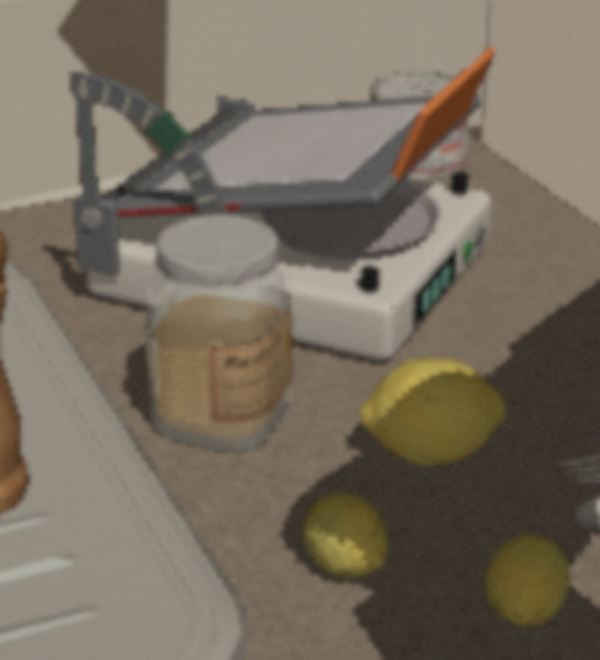

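Run:
```python
from h import *
import pickle
T,S=pickle.load(open("c0.pkl","rb"))
t=lambda x,y:(150+(x+.5)/3-.5,120+(y+.5)/3-.5)
s=lambda x,y:(220+(x+.5)/3-.5,190+(y+.5)/3-.5)
print("base FL bottom",onz(S,*s(390,357),0),"RL",onz(S,*s(88,290),0))
hl=onz(T,*t(418,108),.07);hr=onz(T,*t(678,130),.07);print("hinge",hl,hr,np.linalg.norm(hl-hr))
print("lid FL corner",two(T,t(386,384),S,s(378,195)))
def mask(d,lo,hi,box):
    h=cv2.cvtColor(d["color"],cv2.COLOR_RGB2HSV);m=cv2.inRange(h,lo,hi)
    z=np.zeros_like(m);x0,y0,x1,y1=box;z[y0:y1,x0:x1]=m[y0:y1,x0:x1];return z
for d,n,b in((T,"T",(270,235,390,270)),(S,"S",(340,190,400,260))):
    m=mask(d,(5,150,60),(18,255,255),b);c=max(cv2.findContours(m,0,2)[0],key=cv2.contourArea)
    print(n,cv2.contourArea(c),cv2.approxPolyDP(c,1.5,True)[:,0].tolist())
for d,n,b in((T,"T",(215,255,265,305)),(S,"S",(335,300,395,352))):
    m=mask(d,(20,110,30),(35,255,255),b);c=max(cv2.findContours(m,0,2)[0],key=cv2.contourArea)
    M=cv2.moments(c);p=(M["m10"]/M["m00"],M["m01"]/M["m00"]);print(n,"lemon",p,cv2.contourArea(c),cv2.minAreaRect(c),cv2.boundingRect(c))
    print(onz(d,*p,.028))
    rr=cv2.boxPoints(cv2.minAreaRect(c));print([onz(d,*q,.028).round(4).tolist() for q in rr])
```

```text
base FL bottom [0.51351576 0.10001432 0.        ] RL [0.72162129 0.0863399  0.        ]
hinge [0.70222023 0.09561223 0.07      ] [ 0.68963833 -0.07481523  0.07      ] 0.17089125842458894
lid FL corner (array([0.51754694, 0.11177319, 0.10998328]), np.float64(0.0020979225780190995))
T 551.5 [[291, 255], [359, 261], [357, 252], [293, 247]]
S 312.5 [[383, 207], [362, 225], [352, 244], [352, 248], [375, 226]]
T lemon (239.48076091655858, 281.01275399913527) 771.0 ((239.6500244140625, 281.04998779296875), (30.990318298339844, 31.939001083374023), 18.434947967529297) (225, 263, 30, 37)
[0.45945297 0.19037938 0.028     ]
[[0.4394, 0.2277, 0.028], [0.4985, 0.2101, 0.028], [0.4796, 0.152, 0.028], [0.4207, 0.1702, 0.028]]
S lemon (363.9295057138923, 326.8298223874432) 1210.5 ((364.0000305175781, 327.0000305175781), (38.18376159667969, 39.59797668457031), 45.0) (340, 309, 49, 36)
[0.46025416 0.19240105 0.028     ]
[[0.5003, 0.2094, 0.028], [0.4847, 0.1072, 0.028], [0.4196, 0.1762, 0.028], [0.4392, 0.2651, 0.028]]
```

```bash
python3 - <<'E'
from h import *
import pickle
T,S=pickle.load(open("c0.pkl","rb"))
a=two(T,(290.5,255.5),S,(362,224.5));b=two(T,(359.5,261.5),S,(383,206.5));print("lip free L,R",a,b,np.linalg.norm(a[0]-b[0]),(a[0]+b[0])/2)
E
python3 - <<'E'
from h import *
import pickle
T,S=pickle.load(open("c0.pkl","rb"))
crop(T["color"],265,135,395,275,5,"pics/tc2.png")
crop(S["color"],300,190,400,310,6,"pics/sc2.png")
E
```

```text
lip free L,R (array([0.49813094, 0.08830271, 0.15860745]), np.float64(0.00041482508159873115)) (array([ 0.49104815, -0.02969666,  0.15169056]), np.float64(0.004188849649078652)) 0.11841392953733448 [0.49458954 0.02930303 0.155149  ]
```

View pics/tc2.png

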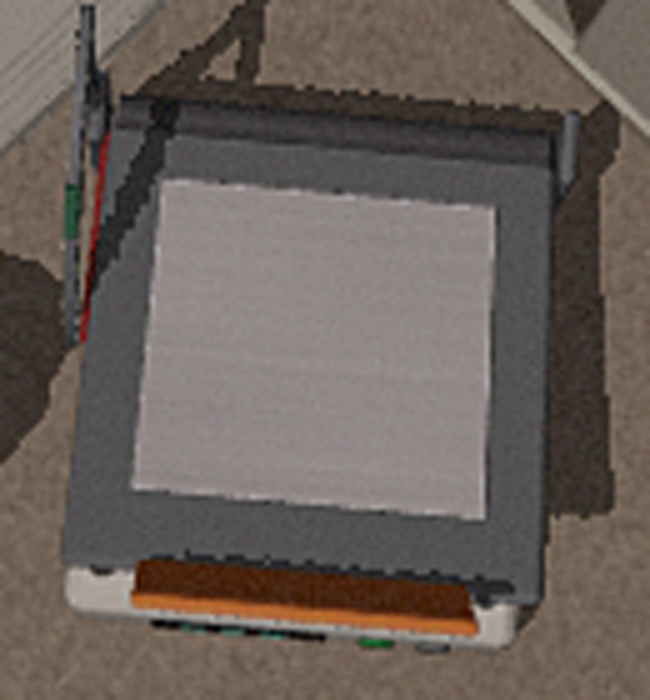

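View pics/sc2.png

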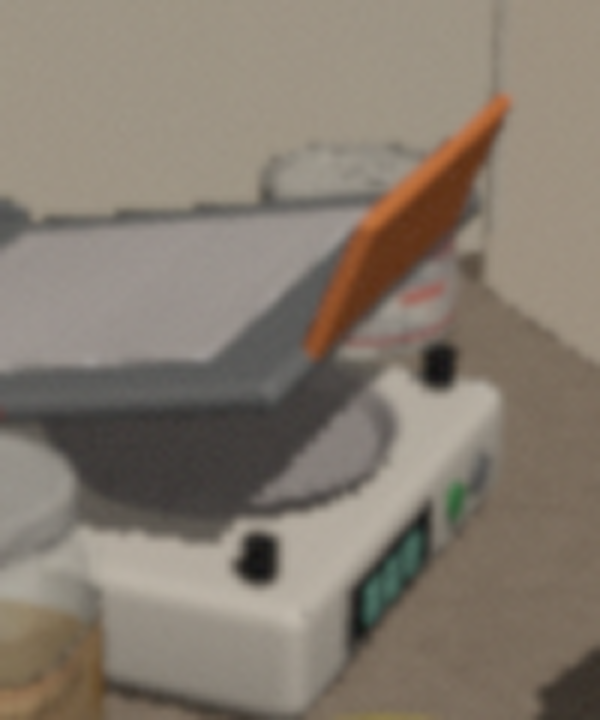

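Run:
```python
from h import *
import pickle
T,S=pickle.load(open("c0.pkl","rb"))
t=lambda x,y:(265+(x+.5)/5-.5,135+(y+.5)/5-.5)
s=lambda x,y:(300+(x+.5)/6-.5,190+(y+.5)/6-.5)
a=onz(T,*t(65,600),.04);b=onz(T,*t(518,632),.04);print(a,b,(a+b)/2,np.linalg.norm(a-b))
print("FL top",onz(S,*s(300,625),.044), "FR top",onz(S,*s(500,395),.044),"FL bot",onz(S,*s(298,713),0))
k1=onz(T,*t(100,567),.05);print(k1)
print("knobs",onz(S,*s(258,580),.044),onz(S,*s(438,380),.044))
print("quadrant top", two(T,t(87,8),S,(220+75/3,190+75/3)))
print("panel",[onz(T,*t(*p),.09).round(3).tolist() for p in((163,180),(495,207),(485,518),(133,490))])
yaw=np.radians(-3.8);ex=np.array([np.cos(yaw),np.sin(yaw)]);ey=np.array([-ex[1],ex[0]])
H=np.array([.694,.0155]);C=H-.09*ex
print("C",C,"dish",C-.04*ex)
for n,d in(("T",T),("S",S)):
  for nm,l in dict(FLt=(-.105,.09,.044),FRt=(-.105,-.09,.044),FLb=(-.105,.09,0),Hl=(.09,.088,.064),Hr=(.09,-.088,.064),RLb=(.105,.09,0)).items():
    print(n,nm,proj(d,[*(C+l[0]*ex+l[1]*ey),l[2]]).round(1))
```

```text
[0.51062782 0.11617043 0.04      ] [ 0.49917753 -0.06159013  0.04      ] [0.50490267 0.02729015 0.04      ] 0.17812895861752998
FL top [0.50647682 0.1244507  0.044     ] FR top [ 0.49354201 -0.04727399  0.044     ] FL bot [0.51448395 0.09943325 0.        ]
[0.52259041 0.10233363 0.05      ]
knobs [0.52642404 0.10268458 0.044     ] [ 0.51581716 -0.0517742   0.044     ]
quadrant top (array([0.71019716, 0.10579805, 0.1550016 ]), np.float64(0.0013756564716711657))
panel [[0.667, 0.079, 0.09], [0.657, -0.048, 0.09], [0.538, -0.042, 0.09], [0.547, 0.089, 0.09]]
C [0.60419787 0.02146465] dish [0.56428581 0.02411561]
T FLt [276.4 257.1]
T FRt [368.4 263.8]
T FLb [277.5 259. ]
T Hl [285.2 157.7]
T Hr [373.9 164.6]
T RLb [285.8 160. ]
S FLt [351.3 292.2]
S FRt [384.8 252.6]
S FLb [350.9 314.4]
S Hl [253.3 261.5]
S Hr [296.5 228.9]
S RLb [247.7 291.1]
```

Candidates for the lemon: the large one at top (240,281) / side (364,327), and two small ones at top (186,274) and (182,322). The large one is the lemon in the close crop. The orange lip is unique. First I'll move up, which also shows how the arm treats the edge of its reach.

Call:
apply_moves(commands=[{"dz": -0.04}, {"dz": -0.08}, {"dz": -0.12}, {"dz": -0.16}, {"dz": -0.2}, {"dz": -0.24}, {"dz": -0.28}, {"dz": -0.32}, {"dz": -0.36}, {"dz": -0.4}, {"dz": -0.44}, {"dz": -0.48}])

```text
invalid input at $.commands[0]: expected keys dx, dy, dz, turn
```

Call:
apply_moves(commands=[{"dx": 0, "dy": 0, "turn": 0, "dz": -0.04}, {"dx": 0, "dy": 0, "turn": 0, "dz": -0.08}, {"dx": 0, "dy": 0, "turn": 0, "dz": -0.12}, {"dx": 0, "dy": 0, "turn": 0, "dz": -0.16}, {"dx": 0, "dy": 0, "turn": 0, "dz": -0.2}, {"dx": 0, "dy": 0, "turn": 0, "dz": -0.24}, {"dx": 0, "dy": 0, "turn": 0, "dz": -0.28}, {"dx": 0, "dy": 0, "turn": 0, "dz": -0.32}, {"dx": 0, "dy": 0, "turn": 0, "dz": -0.36}])

```text
time_s: 1.0
tcp_pos: [0.1355, 0.5085, 0.549]
orientation: [-3.1, -0.014, 2.882]
contact_force: [16.7, 38.0, 5.5]
width: 0.0855
```

Run:
```python
from h import *
s=r.state()
for k,v in s.items(): print(k,np.round(v,3))
```

```text
time_s 1.0
joint_positions [1.154 0.544 1.265 2.336 0.007 1.413]
qvel [-0.214 -0.405  0.068  1.912  0.02  -0.221]
joint_torque [  6.181 -42.575  46.457   2.415  -0.081   0.355]
tcp_pos [0.135 0.508 0.549]
orientation [-3.1   -0.014  2.882]
contact_force [16.709 38.002  5.534]
ft_torque [ 2.785 -1.047 -0.056]
width 0.085
```

Call:
apply_moves(commands=[{"dx": 0, "dy": 0, "turn": 0, "dz": 0}, {"dx": 0, "dy": 0, "turn": 0, "dz": 0}])

```text
time_s: 1.17
tcp_pos: [0.134, 0.5042, 0.555]
orientation: [-3.11, -0.012, 2.881]
contact_force: [-0.2, 0.5, 0.4]
width: 0.0856
```

Run:
```python
from h import *
s=r.state()
for k,v in s.items(): print(k,np.round(v,3))
```

```text
time_s 1.167
joint_positions [1.153 0.531 1.264 2.337 0.006 1.413]
qvel [ 0.005  0.008 -0.007  0.013 -0.     0.001]
joint_torque [-2.3900e-01 -4.8750e+01  1.9131e+01  1.4000e-02  3.0000e-03 -2.6000e-02]
tcp_pos [0.134 0.504 0.555]
orientation [-3.11  -0.012  2.881]
contact_force [-0.183  0.481  0.374]
ft_torque [ 0.026 -0.029 -0.008]
width 0.086
```

```bash
cat >> h.py <<'E'
from scipy.spatial.transform import Rotation as Ro
def pose():
    s=r.state(); return np.array(s["tcp_pos"]),Ro.from_euler("xyz",s["orientation"]).as_matrix(),s
def delta(X):
    p,R,s=pose(); d=R.T@(np.array(X)-p); print("delta",d.round(4),"dist",np.linalg.norm(d).round(4)); return d
def show():
    p,R,s=pose(); print("t",round(s["time_s"],2),"p",p.round(4),"z",R[:,2].round(3),"x",R[:,0].round(3),"q",np.round(s["joint_positions"],3),"F",np.round(s["contact_force"],1),"w",round(s["width"],4))
E
python3 -c "
from h import *
show();delta([.5025,.029,.24])"
```

```text
t 1.17 p [0.134  0.5042 0.555 ] z [-0.019 -0.028 -0.999] x [-0.966  0.257  0.012] q [1.153 0.531 1.264 2.337 0.006 1.413] F [-0.2  0.5  0.4] w 0.0856
delta [-0.482  -0.3542  0.321 ] dist 0.6788
```

Call:
apply_moves(commands=[{"dx": -0.027, "dy": -0.02, "dz": 0.018, "turn": 6.6}, {"dx": -0.054, "dy": -0.04, "dz": 0.036, "turn": 13.2}, {"dx": -0.08, "dy": -0.06, "dz": 0.054, "turn": 19.8}, {"dx": -0.107, "dy": -0.08, "dz": 0.072, "turn": 26.4}, {"dx": -0.134, "dy": -0.1, "dz": 0.09, "turn": 33}, {"dx": -0.161, "dy": -0.12, "dz": 0.107, "turn": 39.6}, {"dx": -0.188, "dy": -0.14, "dz": 0.125, "turn": 46.2}, {"dx": -0.214, "dy": -0.16, "dz": 0.143, "turn": 52.8}, {"dx": -0.241, "dy": -0.178, "dz": 0.16, "turn": 59.4}, {"dx": -0.268, "dy": -0.197, "dz": 0.178, "turn": 66}, {"dx": -0.295, "dy": -0.217, "dz": 0.196, "turn": 72.6}, {"dx": -0.322, "dy": -0.236, "dz": 0.214, "turn": 79}])

```text
time_s: 2.17
tcp_pos: [0.3803, 0.1857, 0.3436]
orientation: [-3.123, 0.031, 1.497]
contact_force: [1.8, 0.5, 0.2]
width: 0.085
```

```bash
python3 -c "
from h import *
show();delta([.5025,.029,.24])"
```

```text
t 2.17 p [0.3803 0.1857 0.3436] z [-0.021 -0.029 -0.999] x [ 0.074  0.997 -0.031] q [ 0.28   0.033 -0.023  1.543 -0.022  1.925] F [1.8 0.5 0.2] w 0.085
delta [-0.144   0.1354  0.1056] dist 0.2241
```

Call:
apply_moves(commands=[{"dx": -0.024, "dy": 0.022, "dz": 0.017, "turn": 0}, {"dx": -0.048, "dy": 0.045, "dz": 0.035, "turn": 0}, {"dx": -0.072, "dy": 0.067, "dz": 0.052, "turn": 0}, {"dx": -0.096, "dy": 0.09, "dz": 0.07, "turn": 0}, {"dx": -0.12, "dy": 0.113, "dz": 0.088, "turn": 0}, {"dx": -0.144, "dy": 0.135, "dz": 0.105, "turn": 0}, {"dx": -0.144, "dy": 0.135, "dz": 0.105, "turn": 0}, {"dx": -0.144, "dy": 0.135, "dz": 0.105, "turn": 0}])

```text
time_s: 2.83
tcp_pos: [0.5025, 0.0306, 0.2399]
orientation: [-3.119, 0.03, 1.5]
contact_force: [-0.6, 0.6, 0.1]
width: 0.0852
```

```bash
python3 -c "
from h import *
show();delta([.5025,.029,.127])
T=cams.get_image('top');S=cams.get_image('side');W=cams.get_image('wrist')
crop(T['color'],215,115,415,315,3,'pics/t1.png');crop(S['color'],240,120,440,320,3,'pics/s1.png');cv2.imwrite('pics/w1.png',W['color'][:,:,::-1])"
```

```text
t 2.83 p [0.5025 0.0306 0.2399] z [-0.024 -0.028 -0.999] x [ 0.07   0.997 -0.03 ] q [-0.081  0.193 -0.092  1.308 -0.03   1.561] F [-0.6  0.6  0.1] w 0.0852
delta [0.0018 0.0027 0.1129] dist 0.1129
```

View pics/s1.png

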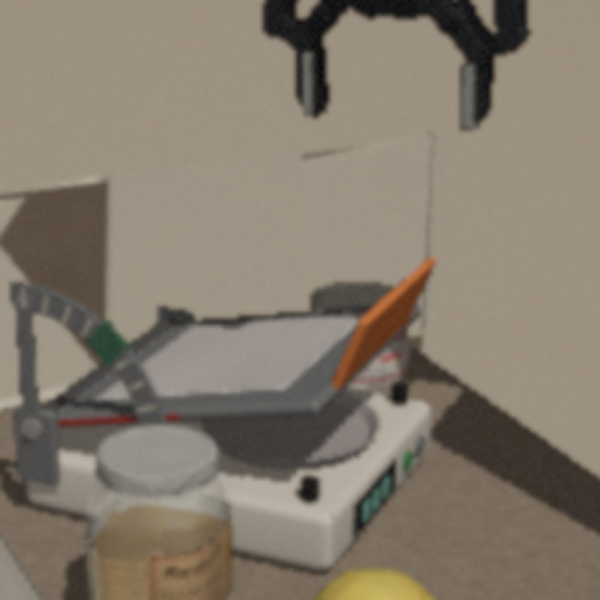

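View pics/w1.png

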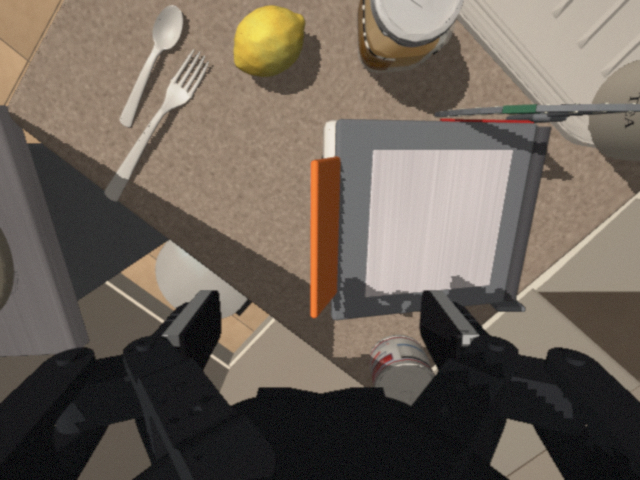

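Call:
apply_moves(commands=[{"dx": 0, "dy": 0.001, "dz": 0.02, "turn": 0}, {"dx": 0.001, "dy": 0.001, "dz": 0.04, "turn": 0}, {"dx": 0.001, "dy": 0.002, "dz": 0.06, "turn": 0}, {"dx": 0.001, "dy": 0.002, "dz": 0.08, "turn": 0}, {"dx": 0.002, "dy": 0.003, "dz": 0.1, "turn": 0}, {"dx": 0.002, "dy": 0.003, "dz": 0.113, "turn": 0}, {"dx": 0.002, "dy": 0.003, "dz": 0.113, "turn": 0}], jaw=0.7)

```text
time_s: 3.57
tcp_pos: [0.5019, 0.0316, 0.1271]
orientation: [-3.12, 0.03, 1.506]
contact_force: [-1.6, 0.4, -0.1]
width: 0.0597
```

```bash
python3 -c "
from h import *
show()
S=cams.get_image('side')
crop(S['color'],300,160,440,280,5,'pics/s2.png')"
```

```text
t 3.57 p [0.5019 0.0316 0.1271] z [-0.023 -0.029 -0.999] x [ 0.065  0.997 -0.03 ] q [-0.079  0.252 -0.301  1.039 -0.03   1.558] F [-1.6  0.4 -0.1] w 0.0597
```

View pics/s2.png

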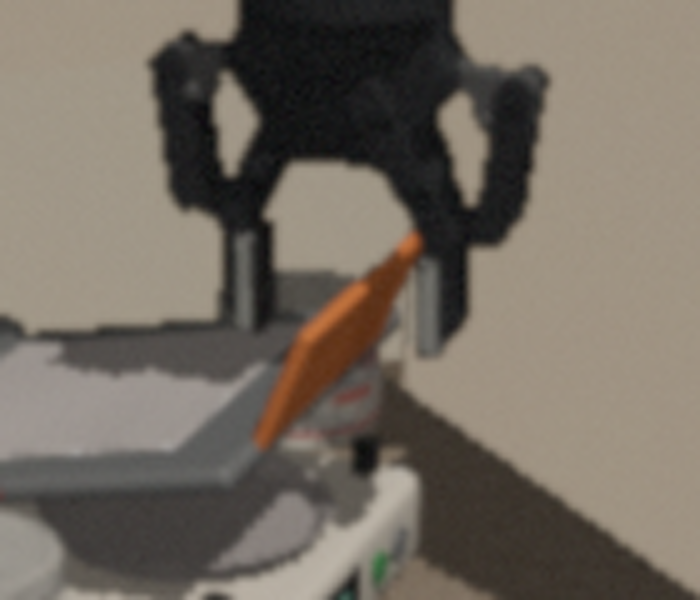

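Call:
apply_moves(commands=[{"dx": 0, "dy": 0, "dz": 0, "turn": 0}, {"dx": 0, "dy": 0, "dz": 0, "turn": 0}, {"dx": 0, "dy": 0, "dz": 0, "turn": 0}, {"dx": 0, "dy": 0, "dz": 0, "turn": 0}, {"dx": 0, "dy": 0, "dz": 0, "turn": 0}, {"dx": 0, "dy": 0, "dz": 0, "turn": 0}], jaw=0, newtons=30)

```text
time_s: 4.12
tcp_pos: [0.4995, 0.0308, 0.1291]
orientation: [-3.116, 0.03, 1.504]
contact_force: [-13.0, 1.2, 9.8]
width: 0.0143
```

```bash
python3 -c "
from h import *
show()
S=cams.get_image('side')
crop(S['color'],300,160,440,280,5,'pics/s3.png')"
```

```text
t 4.12 p [0.4995 0.0308 0.1291] z [-0.028 -0.028 -0.999] x [ 0.067  0.997 -0.03 ] q [-0.081  0.25  -0.299  1.047 -0.03   1.558] F [-13.    1.2   9.8] w 0.0143
```

View pics/s3.png

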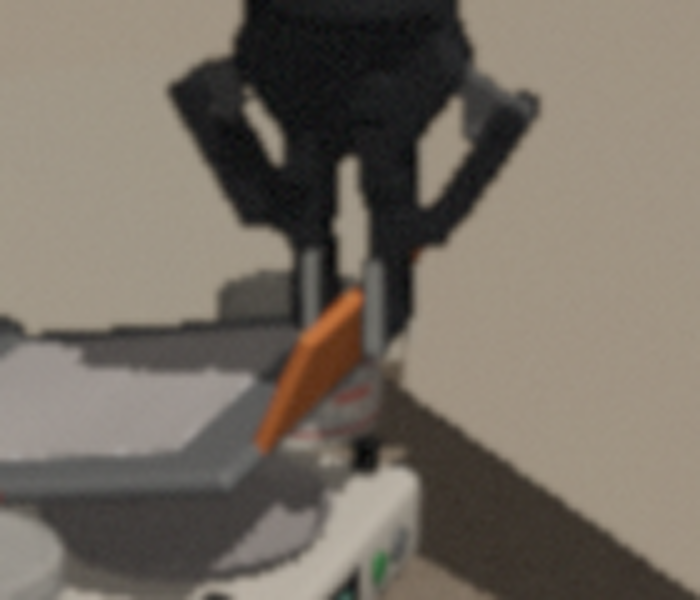

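Call:
apply_moves(commands=[{"dx": 0, "dy": 0.003, "dz": -0.007, "turn": 0}, {"dx": 0, "dy": 0.006, "dz": -0.014, "turn": 0}, {"dx": -0.001, "dy": 0.009, "dz": -0.021, "turn": 0}, {"dx": -0.001, "dy": 0.0135, "dz": -0.028, "turn": 0}, {"dx": -0.001, "dy": 0.018, "dz": -0.0355, "turn": 0}, {"dx": -0.001, "dy": 0.0225, "dz": -0.043, "turn": 0}, {"dx": -0.001, "dy": 0.0275, "dz": -0.0495, "turn": 0}, {"dx": -0.002, "dy": 0.0325, "dz": -0.0565, "turn": 0}, {"dx": -0.002, "dy": 0.038, "dz": -0.063, "turn": 0}, {"dx": -0.002, "dy": 0.044, "dz": -0.0695, "turn": 0}, {"dx": -0.002, "dy": 0.05, "dz": -0.076, "turn": 0}, {"dx": -0.002, "dy": 0.056, "dz": -0.0815, "turn": 0}])

```text
time_s: 5.17
tcp_pos: [0.5536, 0.0266, 0.2103]
orientation: [-3.11, 0.032, 1.503]
contact_force: [-23.2, -2.9, 12.0]
width: 0.0054
```

```bash
python3 -c "
from h import *
show()
S=cams.get_image('side')
crop(S['color'],220,120,440,300,3.6,'pics/s4.png')"
```

```text
t 5.17 p [0.5536 0.0266 0.2103] z [-0.034 -0.03  -0.999] x [ 0.067  0.997 -0.032] q [-0.079  0.309 -0.012  1.281 -0.033  1.56 ] F [-23.2  -2.9  12. ] w 0.0054
```

View pics/s4.png

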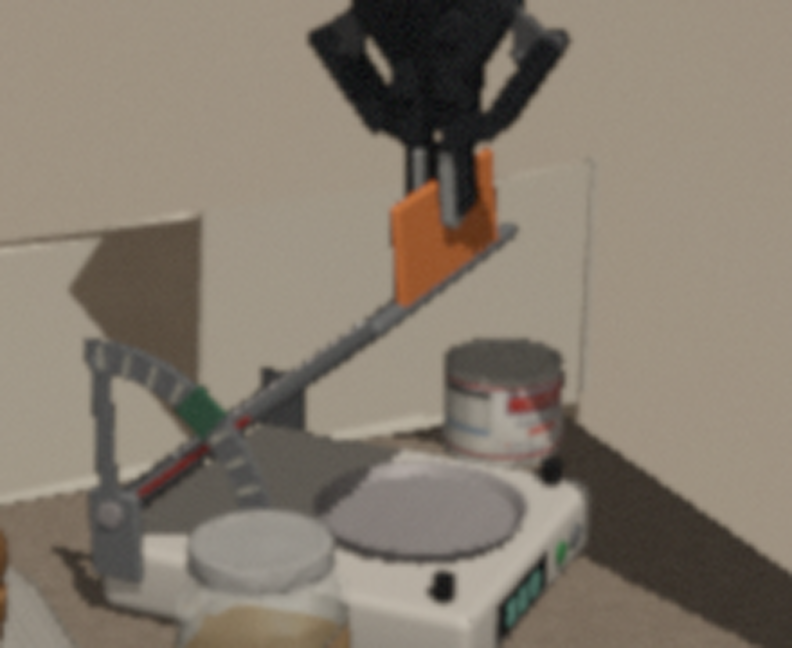

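Call:
apply_moves(commands=[{"dx": 0, "dy": 0.0055, "dz": -0.0045, "turn": 0}, {"dx": 0, "dy": 0.011, "dz": -0.009, "turn": 0}, {"dx": 0, "dy": 0.0165, "dz": -0.013, "turn": 0}, {"dx": 0, "dy": 0.022, "dz": -0.0165, "turn": 0}, {"dx": -0.001, "dy": 0.027, "dz": -0.0195, "turn": 0}, {"dx": -0.001, "dy": 0.027, "dz": -0.0195, "turn": 0}])

```text
time_s: 5.72
tcp_pos: [0.5778, 0.0247, 0.2296]
orientation: [-3.103, 0.032, 1.504]
contact_force: [-29.3, -0.8, 21.9]
width: 0.0057
```

```bash
python3 -c "
from h import *
show()
S=cams.get_image('side')
crop(S['color'],220,120,420,300,4,'pics/s5.png')"
```

```text
t 5.72 p [0.5778 0.0247 0.2296] z [-0.04  -0.029 -0.999] x [ 0.067  0.997 -0.032] q [-0.079  0.355  0.1    1.354 -0.032  1.56 ] F [-29.3  -0.8  21.9] w 0.0057
```

View pics/s5.png

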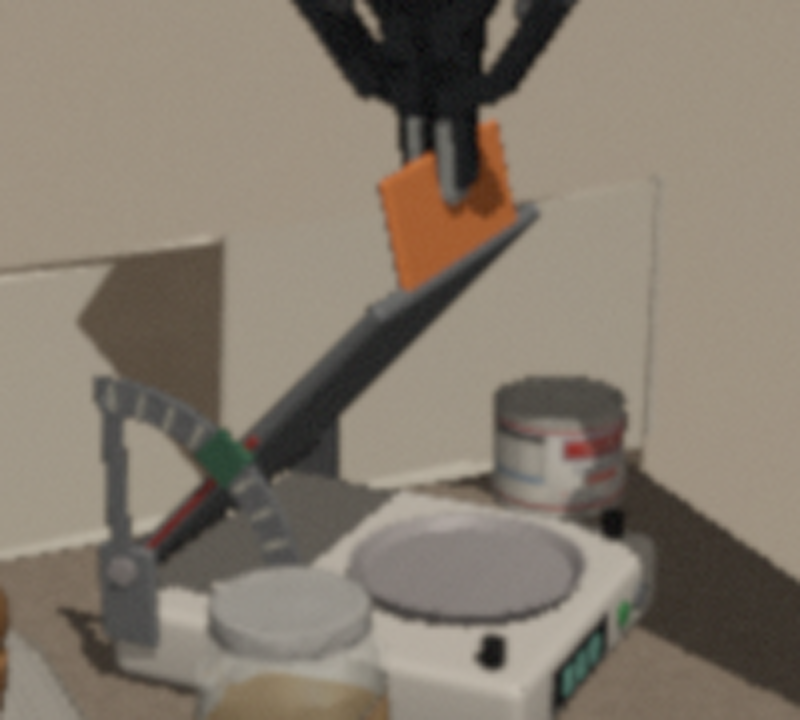

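```bash
cat >> h.py <<'E'
yaw=np.radians(-3.8);EX=np.array([np.cos(yaw),np.sin(yaw),0]);EY=np.array([-EX[1],EX[0],0])
H0=np.array([.6955,.0155,.064])
def onside(d,u,v,ys=.088):
    c,w=ray(d,u,v); k=(ys-(c-H0)@EY)/(w@EY); X=c+k*w-H0; return -(X@EX),X[2]
def lidangle(S):
    h=cv2.cvtColor(S["color"],cv2.COLOR_RGB2HSV)
    m=cv2.inRange(h,(0,90,50),(8,255,255))|cv2.inRange(h,(170,90,50),(180,255,255))
    out=[]
    ys,xs=np.nonzero(m)
    for x,y in zip(xs,ys):
        if 245<x<300 and 180<y<275:
            a,b=onside(S,x,y); 
            if .01<a<.2 and b>.0: out.append((a,b))
    o=np.array(out); 
    if len(o)<4: print("few",o); return
    A=np.degrees(np.arctan2(o[:,1],o[:,0])); print("red n",len(o),"median angle",np.median(A).round(1),"slope",np.degrees(np.arctan(np.polyfit(o[:,0],o[:,1],1)[0])).round(1),"r",np.hypot(*o.T).min().round(3),np.hypot(*o.T).max().round(3))
E
python3 -c "
from h import *
S=cams.get_image('side');lidangle(S)
import pickle;T0,S0=pickle.load(open('c0.pkl','rb'));lidangle(S0)
k=lambda x,y:(220+(x+.5)/4-.5,120+(y+.5)/4-.5)
for p in((375,312),(372,305),(410,290)):
  a,b=onside(S,*k(*p));print(p,a,b,np.hypot(a,b),np.degrees(np.arctan2(b,a)))
for th in (44,50,56):
  t=np.radians(th);print(th,[(proj(S,H0+EY*ys-EX*rr*np.cos(t)+np.array([0,0,rr*np.sin(t)]))*4-np.array([880,480])).round().tolist() for rr,ys in((.077,.097),(.095,.097),(.077,.088),(.095,.088),(.19,.088))])
"
```

```text
red n 57 median angle 48.6 slope 47.4 r 0.016 0.1
red n 70 median angle 14.5 slope 13.9 r 0.014 0.099
(375, 312) 0.12549833653437112 0.1404193587891116 0.1883279819772928 48.21158042416748
(372, 305) 0.12416314736389152 0.14327418887744353 0.18958897742695066 49.08740185131464
(410, 290) 0.14141163230552917 0.15200181225074744 0.20760973165732297 47.067080939514845
44 [[222.0, 485.0], [247.0, 463.0], [232.0, 478.0], [257.0, 456.0], [398.0, 333.0]]
50 [[210.0, 471.0], [232.0, 446.0], [220.0, 464.0], [242.0, 439.0], [366.0, 298.0]]
56 [[196.0, 459.0], [215.0, 430.0], [206.0, 452.0], [225.0, 423.0], [331.0, 265.0]]
```

Call:
apply_moves(commands=[{"dx": 0, "dy": 0.004, "dz": -0.003, "turn": 0}, {"dx": 0, "dy": 0.008, "dz": -0.0055, "turn": 0}, {"dx": 0, "dy": 0.008, "dz": -0.0055, "turn": 0}, {"dx": 0, "dy": 0.008, "dz": -0.0055, "turn": 0}])

```text
time_s: 6.15
tcp_pos: [0.5853, 0.0241, 0.2345]
orientation: [-3.103, 0.033, 1.504]
contact_force: [-28.4, -0.3, 20.8]
width: 0.0058
```

```bash
python3 -c "
from h import *
show();S=cams.get_image('side');lidangle(S)
"
```

```text
t 6.15 p [0.5853 0.0241 0.2345] z [-0.041 -0.03  -0.999] x [ 0.067  0.997 -0.033] q [-0.079  0.37   0.133  1.373 -0.033  1.56 ] F [-28.4  -0.3  20.8] w 0.0058
red n 60 median angle 50.7 slope 50.1 r 0.016 0.1
```

Call:
apply_moves(commands=[{"dx": 0, "dy": 0, "dz": 0, "turn": 0}, {"dx": 0, "dy": 0, "dz": 0, "turn": 0}, {"dx": 0, "dy": 0, "dz": 0, "turn": 0}, {"dx": 0, "dy": 0, "dz": 0, "turn": 0}, {"dx": 0, "dy": 0, "dz": 0, "turn": 0}], jaw=0.8)

```text
time_s: 6.62
tcp_pos: [0.5974, 0.024, 0.2339]
orientation: [-3.125, 0.03, 1.503]
contact_force: [0.1, -0.6, -0.4]
width: 0.0657
```

```bash
python3 -c "
from h import *
show();S=cams.get_image('side');lidangle(S)
crop(S['color'],220,120,420,300,4,'pics/s6.png')
"
```

```text
t 6.62 p [0.5974 0.024  0.2339] z [-0.018 -0.029 -0.999] x [ 0.068  0.997 -0.03 ] q [-0.079  0.374  0.139  1.352 -0.03   1.56 ] F [ 0.1 -0.6 -0.4] w 0.0657
red n 58 median angle 51.3 slope 50.2 r 0.016 0.1
```

View pics/s6.png

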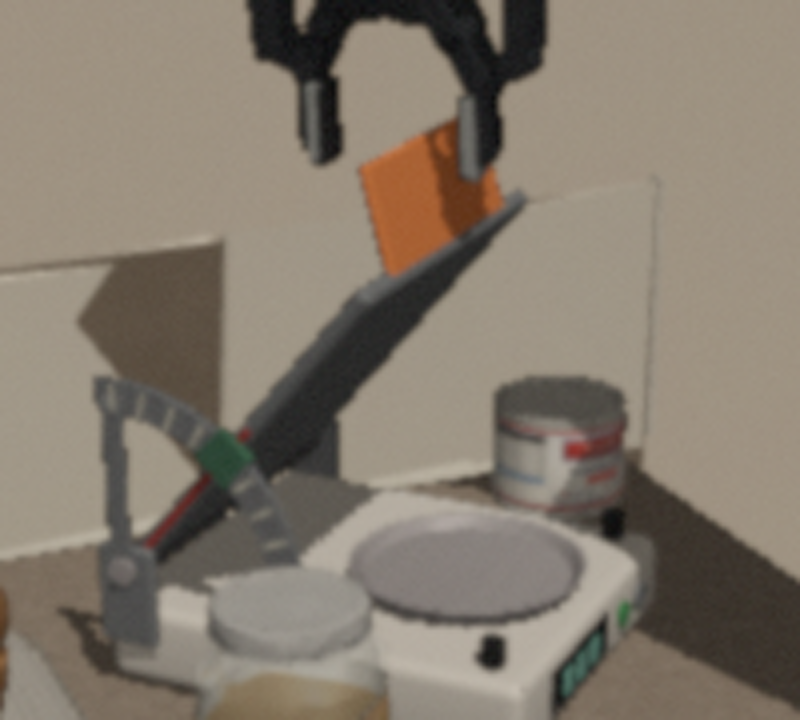

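```bash
cat > k.py <<'E'
import numpy as np
from scipy.optimize import least_squares
D=np.array([[.314,.045,1.304,np.hypot(.1475,.5552),.2304],[.531,1.264,2.337,np.hypot(.134,.504),.555],[.193,-.092,1.308,np.hypot(.5025,.0306),.2399],[.252,-.301,1.039,np.hypot(.5019,.0316),.1271],[.374,.139,1.352,np.hypot(.5974,.024),.2339],[.033,-.023,1.543,np.hypot(.3803,.1857),.3436]])
def fk(p,q,Lt=.25):
    a,c,L1,m,L2,n=p; j2,j3,j4=q.T[:3]; e=j3-j2; f=j4-e
    return np.c_[a+L1*np.sin(j2)+m*np.cos(j2)+L2*np.cos(e)+n*np.sin(e)+Lt*np.cos(f), c+L1*np.cos(j2)-m*np.sin(j2)+L2*np.sin(e)-n*np.cos(e)-Lt*np.sin(f)]
s=least_squares(lambda p:np.r_[(fk(p,D)-D[:,3:]).ravel(),1e-3*p[3:4],1e-3*p[5:]],[0,.2,.4,0,.4,0])
P=s.x
E
python3 -c "
from k import *
print(P.round(4),(fk(P,D)-D[:,3:]).round(4).tolist())
for j2 in (.53,.4,.3,.2,.1,0,-.1,-.2):
  q=np.array([[j2,1.26,2.335]]);print(j2,fk(P,q).round(3),'tilt',np.degrees(np.pi/2-(2.335-1.26+j2)).round(1))
"
```

```text
[ 1.000e-04  3.830e-02  5.211e-01  0.000e+00  4.101e-01 -5.770e-02] [[-0.0032, 0.0001], [0.0004, 0.0001], [0.0009, -0.0001], [0.0012, -0.0004], [0.0009, 0.0001], [-0.0002, 0.0002]]
0.53 [[0.522 0.555]] tilt -2.0
0.4 [[0.451 0.618]] tilt 5.5
0.3 [[0.391 0.66 ]] tilt 11.2
0.2 [[0.327 0.696]] tilt 16.9
0.1 [[0.259 0.725]] tilt 22.7
0 [[0.19  0.748]] tilt 28.4
-0.1 [[0.118 0.763]] tilt 34.1
-0.2 [[0.045 0.771]] tilt 39.9
```

Call:
apply_moves(commands=[{"dx": 0, "dy": 0, "dz": -0.02, "turn": 0}, {"dx": -0.001, "dy": -0.001, "dz": -0.04, "turn": 0}, {"dx": -0.002, "dy": -0.001, "dz": -0.06, "turn": 0}, {"dx": -0.002, "dy": -0.002, "dz": -0.08, "turn": 0}, {"dx": -0.003, "dy": -0.002, "dz": -0.1, "turn": 0}])

```text
time_s: 7.08
tcp_pos: [0.5967, 0.0242, 0.3345]
orientation: [-3.124, 0.03, 1.503]
contact_force: [-0.8, 0.8, -0.6]
width: 0.0682
```

```bash
python3 -c "
from h import *
import pickle;T,S=pickle.load(open('c0.pkl','rb'))
for p in((305,100),(383,140),(462,235)): print(p,onz(T,*p,0).round(3))
for p in((340,68),(420,135),(510,220)): print(p,onz(T,*p,.15).round(3))
from k import *
for j2 in (.53,.6,.7,.8,.9,1.,1.1,1.2):
  e=1.26-j2;q=np.array([[j2,1.26,np.pi/2+e]]);print(j2,fk(P,q).round(3),'j4',np.pi/2+e)
show()"
```

```text
(305, 100) [0.85  0.065 0.   ]
(383, 140) [ 0.762 -0.103  0.   ]
(462, 235) [ 0.558 -0.265  0.   ]
(340, 68) [0.846 0.002 0.15 ]
(420, 135) [ 0.719 -0.143  0.15 ]
(510, 220) [ 0.564 -0.298  0.15 ]
0.53 [[0.531 0.554]] j4 2.3007963267948965
0.6 [[0.583 0.515]] j4 2.2307963267948967
0.7 [[0.653 0.454]] j4 2.1307963267948966
0.8 [[0.716 0.385]] j4 2.0307963267948965
0.9 [[0.772 0.311]] j4 1.9307963267948964
1.0 [[0.82  0.231]] j4 1.8307963267948966
1.1 [[0.86  0.147]] j4 1.7307963267948965
1.2 [[0.892 0.059]] j4 1.6307963267948966
t 7.08 p [0.5967 0.0242 0.3345] z [-0.02  -0.029 -0.999] x [ 0.067  0.997 -0.03 ] q [-0.078  0.379  0.39   1.599 -0.03   1.56 ] F [-0.8  0.8 -0.6] w 0.0682
```

Call:
apply_moves(commands=[{"dx": -0.006, "dy": -0.006, "dz": -0.017, "turn": -7}, {"dx": -0.012, "dy": -0.012, "dz": -0.034, "turn": -14}, {"dx": -0.018, "dy": -0.018, "dz": -0.05, "turn": -21}, {"dx": -0.024, "dy": -0.024, "dz": -0.067, "turn": -28}, {"dx": -0.03, "dy": -0.03, "dz": -0.084, "turn": -35}, {"dx": -0.036, "dy": -0.036, "dz": -0.1, "turn": -42}, {"dx": -0.042, "dy": -0.042, "dz": -0.117, "turn": -49}, {"dx": -0.048, "dy": -0.048, "dz": -0.134, "turn": -56}, {"dx": -0.055, "dy": -0.054, "dz": -0.15, "turn": -63}, {"dx": -0.062, "dy": -0.058, "dz": -0.166, "turn": -70}, {"dx": -0.07, "dy": -0.063, "dz": -0.18, "turn": -77}, {"dx": -0.07, "dy": -0.063, "dz": -0.192, "turn": -84}], jaw=1)

```text
time_s: 8.08
tcp_pos: [0.5322, -0.0368, 0.5304]
orientation: [-3.109, -0.012, 2.974]
contact_force: [1.2, 0.3, -0.6]
width: 0.0857
```

```bash
python3 -c "
from h import *
show();S=cams.get_image('side');lidangle(S)"
```

```text
t 8.08 p [ 0.5322 -0.0368  0.5304] z [-0.018 -0.03  -0.999] x [-0.986  0.167  0.012] q [-0.201  0.436  1.006  2.152 -0.033 -0.033] F [ 1.2  0.3 -0.6] w 0.0857
red n 59 median angle 51.2 slope 50.1 r 0.016 0.1
```

Call:
apply_moves(commands=[{"dx": 0.003, "dy": 0.019, "dz": 0, "turn": -2}, {"dx": 0.007, "dy": 0.038, "dz": 0, "turn": -4}, {"dx": 0.01, "dy": 0.058, "dz": 0, "turn": -5.8}, {"dx": 0.013, "dy": 0.077, "dz": 0, "turn": -5.8}, {"dx": -0.01, "dy": 0.077, "dz": 0, "turn": -5.8}, {"dx": -0.03, "dy": 0.077, "dz": 0, "turn": -5.8}, {"dx": -0.05, "dy": 0.077, "dz": 0, "turn": -5.8}, {"dx": -0.07, "dy": 0.077, "dz": 0, "turn": -5.8}, {"dx": -0.09, "dy": 0.077, "dz": 0, "turn": -5.8}, {"dx": -0.1, "dy": 0.077, "dz": 0, "turn": -5.8}, {"dx": -0.1, "dy": 0.077, "dz": 0, "turn": -5.8}])

```text
time_s: 9.05
tcp_pos: [0.6195, 0.0204, 0.4932]
orientation: [-3.113, 0.015, 3.069]
contact_force: [-0.0, 0.6, 0.6]
width: 0.0856
```

```bash
python3 -c "
from h import *
show()"
```

```text
t 9.05 p [0.6195 0.0204 0.4932] z [ 0.013 -0.029 -0.999] x [-0.997  0.072 -0.015] q [-0.083  0.639  1.263  2.18  -0.028 -0.011] F [-0.   0.6  0.6] w 0.0856
```

Call:
apply_moves(commands=[{"dx": -0.3, "dy": 0, "dz": -0.33, "turn": 0}, {"dx": -0.3, "dy": 0, "dz": -0.33, "turn": 0}, {"dx": -0.3, "dy": 0, "dz": -0.33, "turn": 0}, {"dx": -0.3, "dy": 0, "dz": -0.33, "turn": 0}])

```text
time_s: 9.38
tcp_pos: [0.6272, 0.0131, 0.5012]
orientation: [-3.115, 0.051, 3.072]
contact_force: [0.3, 0.2, 1.2]
width: 0.0854
```

```bash
python3 -c "
from h import *
show()"
```

```text
t 9.38 p [0.6272 0.0131 0.5012] z [ 0.049 -0.031 -0.998] x [-0.996  0.07  -0.051] q [-0.095  0.627  1.265  2.157 -0.026 -0.025] F [0.3 0.2 1.2] w 0.0854
```

Call:
apply_moves(commands=[{"dx": -0.4, "dy": 0, "dz": -0.4, "turn": 0}, {"dx": -0.4, "dy": 0, "dz": -0.4, "turn": 0}, {"dx": -0.4, "dy": 0, "dz": -0.4, "turn": 0}, {"dx": -0.4, "dy": 0, "dz": -0.4, "turn": 0}, {"dx": -0.4, "dy": 0, "dz": -0.4, "turn": 0}, {"dx": -0.4, "dy": 0, "dz": -0.4, "turn": 0}, {"dx": -0.4, "dy": 0, "dz": -0.4, "turn": 0}, {"dx": -0.4, "dy": 0, "dz": -0.4, "turn": 0}])

```text
time_s: 10.05
tcp_pos: [0.6432, 0.0009, 0.5004]
orientation: [-3.115, 0.082, 3.073]
contact_force: [0.9, -0.3, -0.2]
width: 0.0855
```

```bash
python3 -c "
from h import *
show();print(r.state()['joint_positions'][2])"
```

```text
t 10.05 p [0.6432 0.0009 0.5004] z [ 0.08  -0.032 -0.996] x [-0.994  0.069 -0.082] q [-0.113  0.63   1.264  2.121 -0.023 -0.044] F [ 0.9 -0.3 -0.2] w 0.0855
1.263683962302756
```

Call:
apply_moves(commands=[{"dx": -0.4, "dy": 0.06, "dz": -0.4, "turn": 0}, {"dx": -0.4, "dy": 0.06, "dz": -0.4, "turn": 0}])

```text
time_s: 10.22
tcp_pos: [0.6518, 0.0062, 0.5088]
orientation: [-3.117, 0.12, 3.073]
contact_force: [0.3, 0.4, -0.1]
width: 0.0854
```

Call:
apply_moves(commands=[{"dx": -0.4, "dy": 0.06, "dz": -0.4, "turn": 0}])

```text
time_s: 10.3
tcp_pos: [0.6571, 0.0089, 0.5146]
orientation: [-3.117, 0.145, 3.074]
contact_force: [0.2, -0.4, -1.1]
width: 0.0854
```

Call:
apply_moves(commands=[{"dx": -0.4, "dy": 0.06, "dz": -0.4, "turn": 0}])

```text
time_s: 10.38
tcp_pos: [0.6625, 0.0117, 0.5234]
orientation: [-3.118, 0.176, 3.075]
contact_force: [-0.0, 0.0, 0.3]
width: 0.0856
```

```bash
python3 -c "
from h import *
show();print(r.state()['joint_positions'][2])"
```

```text
t 10.38 p [0.6625 0.0117 0.5234] z [ 0.173 -0.035 -0.984] x [-0.982  0.065 -0.175] q [-0.095  0.6    1.264  2.058 -0.018 -0.028] F [-0.   0.   0.3] w 0.0856
1.2637276410026987
```

Call:
apply_moves(commands=[{"dx": -0.4, "dy": 0.06, "dz": -0.32, "turn": 0}])

```text
time_s: 10.47
tcp_pos: [0.6701, 0.0145, 0.5308]
orientation: [-3.119, 0.207, 3.076]
contact_force: [-0.5, -0.1, 0.4]
width: 0.085
```

Call:
apply_moves(commands=[{"dx": -0.4, "dy": 0.06, "dz": -0.32, "turn": 0}])

```text
time_s: 10.55
tcp_pos: [0.6779, 0.0172, 0.5371]
orientation: [-3.12, 0.236, 3.077]
contact_force: [-0.1, 0.0, -0.6]
width: 0.0854
```

Call:
apply_moves(commands=[{"dx": -0.4, "dy": 0.06, "dz": -0.3, "turn": 0}])

```text
time_s: 10.63
tcp_pos: [0.6859, 0.0199, 0.5436]
orientation: [-3.122, 0.265, 3.077]
contact_force: [-0.1, -0.7, -0.2]
width: 0.085
```

Call:
apply_moves(commands=[{"dx": -0.4, "dy": 0.06, "dz": -0.3, "turn": 0}])

```text
time_s: 10.72
tcp_pos: [0.6933, 0.0224, 0.5507]
orientation: [-3.123, 0.294, 3.078]
contact_force: [0.3, -0.1, -0.3]
width: 0.0856
```

Call:
apply_moves(commands=[{"dx": -0.4, "dy": 0.06, "dz": -0.28, "turn": 0}])

```text
time_s: 10.8
tcp_pos: [0.7009, 0.025, 0.5584]
orientation: [-3.124, 0.324, 3.078]
contact_force: [-0.0, 0.3, -0.4]
width: 0.0856
```

Call:
apply_moves(commands=[{"dx": -0.4, "dy": 0.06, "dz": -0.28, "turn": 0}])

```text
time_s: 10.88
tcp_pos: [0.708, 0.0276, 0.5666]
orientation: [-3.126, 0.354, 3.079]
contact_force: [-0.5, 0.0, -0.1]
width: 0.0851
```

```bash
python3 -c "
from h import *
show();print(r.state()['joint_positions'][2])"
```

```text
t 10.88 p [0.708  0.0276 0.5666] z [ 0.345 -0.038 -0.938] x [-0.936  0.059 -0.347] q [-0.068  0.56   1.264  1.92  -0.014 -0.005] F [-0.5  0.  -0.1] w 0.0851
1.2636216494460373
```

Call:
apply_moves(commands=[{"dx": -0.4, "dy": 0.05, "dz": -0.26, "turn": 0}])

```text
time_s: 10.97
tcp_pos: [0.7153, 0.0296, 0.5753]
orientation: [-3.127, 0.385, 3.08]
contact_force: [-0.4, 0.3, 0.1]
width: 0.0855
```

Call:
apply_moves(commands=[{"dx": -0.4, "dy": 0.05, "dz": -0.26, "turn": 0}])

```text
time_s: 11.05
tcp_pos: [0.7221, 0.0312, 0.5844]
orientation: [-3.129, 0.415, 3.08]
contact_force: [-0.1, 0.0, 0.2]
width: 0.0851
```

Call:
apply_moves(commands=[{"dx": -0.4, "dy": 0.05, "dz": -0.26, "turn": 0}])

```text
time_s: 11.13
tcp_pos: [0.7281, 0.033, 0.5945]
orientation: [-3.13, 0.446, 3.08]
contact_force: [-0.3, -0.7, -0.2]
width: 0.0858
```

Call:
apply_moves(commands=[{"dx": -0.4, "dy": 0.05, "dz": -0.26, "turn": 0}])

```text
time_s: 11.22
tcp_pos: [0.7333, 0.0349, 0.6054]
orientation: [-3.132, 0.477, 3.08]
contact_force: [0.0, -0.9, 0.7]
width: 0.0853
```

```bash
python3 -c "
from h import *
show()
T=cams.get_image('top');S=cams.get_image('side');W=cams.get_image('wrist')
crop(T['color'],150,220,320,360,4,'pics/t2.png');cv2.imwrite('pics/s7.png',S['color'][:,:,::-1]);lidangle(S)
cv2.imwrite('pics/t7.png',T['color'][:,:,::-1])
for d,n,b in((T,'T',(215,255,265,305)),(S,'S',(335,300,395,352))):
    h=cv2.cvtColor(d['color'],cv2.COLOR_RGB2HSV);m=cv2.inRange(h,(20,110,30),(35,255,255));z=np.zeros_like(m);x0,y0,x1,y1=b;z[y0:y1,x0:x1]=m[y0:y1,x0:x1]
    c=max(cv2.findContours(z,0,1)[0],key=cv2.contourArea);hu=cv2.convexHull(c)
    pts=np.array([onz(d,*q,.028)[:2] for q in hu[:,0].astype(float)])*1000
    e=cv2.fitEllipse(pts.astype(np.float32));print(n,cv2.contourArea(c),'ellipse mm',e); print(pts[pts[:,0].argmax()],pts[pts[:,0].argmin()])
"
```

```text
t 11.22 p [0.7333 0.0349 0.6054] z [ 0.458 -0.038 -0.888] x [-0.887  0.054 -0.459] q [-0.057  0.528  1.264  1.829 -0.011  0.004] F [ 0.  -0.9  0.7] w 0.0853
red n 58 median angle 51.3 slope 50.2 r 0.016 0.1
T 774.5 ellipse mm ((459.8503723144531, 190.61907958984375), (53.754676818847656, 73.84796142578125), 118.20675659179688)
[494.63523644 202.17428403] [424.72632935 178.64753151]
S 1198.0 ellipse mm ((461.4690246582031, 189.42503356933594), (72.9961166381836, 104.03427124023438), 10.584489822387695)
[497.03733115 197.05488712] [424.42925474 185.88628859]
```

View pics/s7.png

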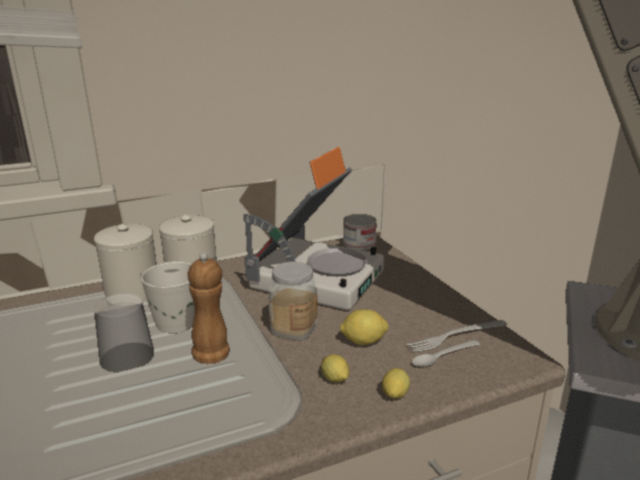

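View pics/t2.png

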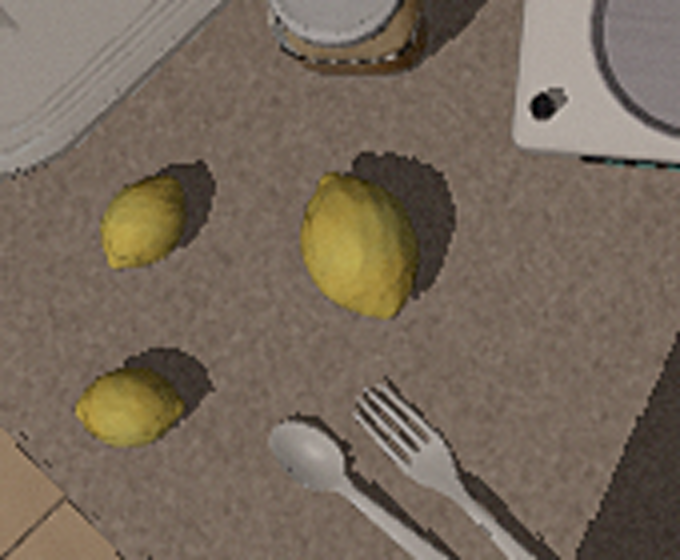

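```bash
python3 -c "
from h import *
delta([.574,.114,.40]);delta([.415,.1935,.13])"
```

```text
delta [0.2391 0.0704 0.1077] dist 0.2715
delta [0.5083 0.1416 0.2719] dist 0.5936
```

Call:
apply_moves(commands=[{"dx": 0.034, "dy": 0.009, "dz": 0.016, "turn": -2}, {"dx": 0.068, "dy": 0.019, "dz": 0.034, "turn": -4}, {"dx": 0.102, "dy": 0.028, "dz": 0.052, "turn": -6}, {"dx": 0.136, "dy": 0.038, "dz": 0.07, "turn": -8}, {"dx": 0.17, "dy": 0.047, "dz": 0.089, "turn": -10}, {"dx": 0.204, "dy": 0.056, "dz": 0.108, "turn": -12}, {"dx": 0.238, "dy": 0.066, "dz": 0.127, "turn": -14}, {"dx": 0.272, "dy": 0.075, "dz": 0.145, "turn": -16}, {"dx": 0.306, "dy": 0.085, "dz": 0.163, "turn": -18}, {"dx": 0.34, "dy": 0.094, "dz": 0.181, "turn": -20}, {"dx": 0.374, "dy": 0.104, "dz": 0.199, "turn": -22}, {"dx": 0.408, "dy": 0.113, "dz": 0.217, "turn": -22}])

```text
time_s: 12.37
tcp_pos: [0.5006, 0.1488, 0.2605]
orientation: [-2.942, 0.433, -2.776]
contact_force: [0.8, 0.5, -0.5]
width: 0.0856
```

```bash
python3 -c "
from h import *
show();delta([.415,.1935,.13])"
```

```text
t 12.37 p [0.5006 0.1488 0.2605] z [ 0.455 -0.038 -0.89 ] x [-0.848 -0.324 -0.42 ] q [ 0.212 -0.145 -0.506  0.754 -0.133 -0.14 ] F [ 0.8  0.5 -0.5] w 0.0856
delta [0.1129 0.089  0.0755] dist 0.1624
```

```bash
cat > k2.py <<'E'
import numpy as np
from scipy.optimize import least_squares
Q=[]
# q, tcp
D=[([1.171,.314,.045,1.304,0],(.1475,.5552,.2304)),([1.153,.531,1.264,2.337,.006],(.134,.5042,.555)),([-.081,.193,-.092,1.308,-.03],(.5025,.0306,.2399)),([-.079,.252,-.301,1.039,-.03],(.5019,.0316,.1271)),([-.079,.374,.139,1.352,-.03],(.5974,.024,.2339)),([-.201,.436,1.006,2.152,-.033],(.5322,-.0368,.5304)),([-.083,.639,1.263,2.18,-.028],(.6195,.0204,.4932)),([-.095,.6,1.264,2.058,-.018],(.6625,.0117,.5234)),([-.068,.56,1.264,1.92,-.014],(.708,.0276,.5666)),([-.057,.528,1.264,1.829,-.011],(.7333,.0349,.6054)),([.212,-.145,-.506,.754,-.133],(.5006,.1488,.2605))]
def fk(p,q):
    a,c,L1,L2,n,L4,off,Lt=p; j1,j2,j3,j4,j5=q; e=j3-j2;f=j4-e
    # wrist: after j4, link L4 along tool pitch dir, then j5 yaw about axis normal, tool Lt
    rr=a+L1*np.sin(j2)+L2*np.cos(e)+n*np.sin(e)+(L4+Lt*np.cos(j5))*np.cos(f)
    z=c+L1*np.cos(j2)+L2*np.sin(e)-n*np.cos(e)-(L4+Lt*np.cos(j5))*np.sin(f)
    y=off+Lt*np.sin(j5)*p_s
    return np.array([rr*np.cos(j1)-y*np.sin(j1),rr*np.sin(j1)+y*np.cos(j1),z])
best=None
for p_s in(1,-1):
    s=least_squares(lambda p:np.r_[np.concatenate([fk(p,q)-t for q,t in D]),1e-4*p],[0,.2,.5,.4,0,.1,.07,.2])
    print(p_s,s.x.round(4),np.abs(s.fun[:-8]).max().round(4))
E
python3 k2.py
```

```text
1 [ 3.000e-04  2.329e-01  5.184e-01  4.093e-01 -5.570e-02  1.388e-01
  8.010e-02  3.016e-01] 0.0003
-1 [-0.0017  0.2278  0.5241  0.4092 -0.0573  0.7407  0.08   -0.2994] 0.0036
```

```bash
cat > ik.py <<'E'
import numpy as np
from scipy.optimize import least_squares
from k2 import fk
import k2; k2.p_s=1
P=[3e-4,.2329,.5184,.4093,-.0557,.1388,.0801,.3016]
def zdir(q):
    h=1e-0
    P2=list(P);P2[7]+=1
    return fk(P2,q)-fk(P,q)
lo=[-2.76,-.86,-1.03,-2.2,-1.47];hi=[2.76,1.69,1.26,2.34,1.5]
def ik(X,z,q0=(.2,-.1,-.5,.75,-.13)):
    s=least_squares(lambda q:np.r_[(fk(P,q)-X)*5,zdir(q)-z],q0,bounds=(lo,hi));return s.x.round(3),np.abs(s.fun).max().round(4)
E
python3 -c "
from ik import *
z=np.array([.455,-.038,-.89])
for X in([.415,.1935,.13],[.47,.189,.013],[.44,.19,.07],[.47,.189,.1],[.52,.03,.15],[.56,.025,.07]): print(X,ik(np.array(X),z))
"
```

```text
1 [ 3.000e-04  2.329e-01  5.184e-01  4.093e-01 -5.570e-02  1.388e-01
  8.010e-02  3.016e-01] 0.0003
-1 [-0.0017  0.2278  0.5241  0.4092 -0.0573  0.7407  0.08   -0.2994] 0.0036
[0.415, 0.1935, 0.13] (array([ 0.401, -0.136, -0.838,  0.443, -0.214]), np.float64(0.0003))
[0.47, 0.189, 0.013] (array([ 0.334,  0.161, -0.931,  0.04 , -0.186]), np.float64(0.0003))
[0.44, 0.19, 0.07] (array([ 0.365, -0.002, -0.905,  0.234, -0.199]), np.float64(0.0003))
[0.47, 0.189, 0.1] (array([ 0.334, -0.004, -0.812,  0.325, -0.186]), np.float64(0.0003))
[0.52, 0.03, 0.15] (array([-0.102, -0.085, -0.747,  0.435,  0.008]), np.float64(0.0003))
[0.56, 0.025, 0.07] (array([-0.104,  0.107, -0.794,  0.195,  0.009]), np.float64(0.0003))
```

Call:
apply_moves(commands=[{"dx": 0.025, "dy": 0.02, "dz": 0.017, "turn": 0}, {"dx": 0.05, "dy": 0.04, "dz": 0.034, "turn": 0}, {"dx": 0.075, "dy": 0.06, "dz": 0.051, "turn": 0}, {"dx": 0.1, "dy": 0.08, "dz": 0.067, "turn": 0}, {"dx": 0.113, "dy": 0.089, "dz": 0.075, "turn": 0}, {"dx": 0.113, "dy": 0.089, "dz": 0.075, "turn": 0}, {"dx": 0.113, "dy": 0.089, "dz": 0.075, "turn": 0}])

```text
time_s: 12.95
tcp_pos: [0.4159, 0.1935, 0.1317]
orientation: [-2.942, 0.432, -2.776]
contact_force: [0.7, 0.2, 0.2]
width: 0.0855
```

```bash
python3 -c "
from h import *
show();delta([.47,.189,.013])
W=cams.get_image('wrist');cv2.imwrite('pics/w2.png',W['color'][:,:,::-1])"
```

```text
t 12.95 p [0.4159 0.1935 0.1317] z [ 0.454 -0.038 -0.89 ] x [-0.848 -0.325 -0.419] q [ 0.399 -0.136 -0.833  0.449 -0.213  0.031] F [0.7 0.2 0.2] w 0.0855
delta [0.0052 0.0023 0.1304] dist 0.1305
```

View pics/w2.png

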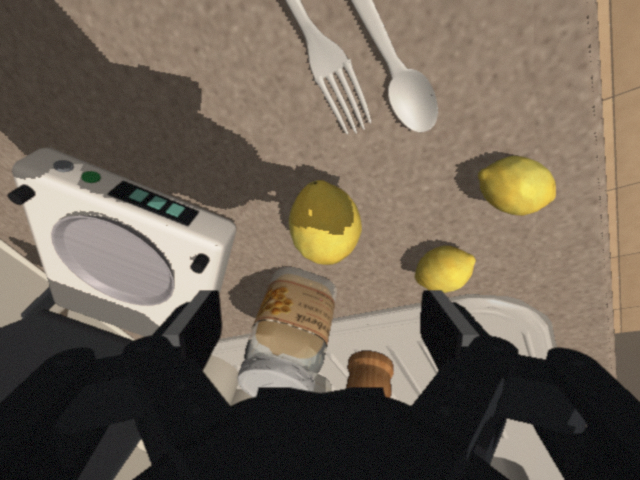

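Call:
apply_moves(commands=[{"dx": 0.001, "dy": 0, "dz": 0.02, "turn": 0}, {"dx": 0.002, "dy": 0.001, "dz": 0.04, "turn": 0}, {"dx": 0.003, "dy": 0.001, "dz": 0.06, "turn": 0}, {"dx": 0.004, "dy": 0.002, "dz": 0.08, "turn": 0}, {"dx": 0.004, "dy": 0.002, "dz": 0.1, "turn": 0}, {"dx": 0.005, "dy": 0.002, "dz": 0.115, "turn": 0}, {"dx": 0.005, "dy": 0.002, "dz": 0.125, "turn": 0}, {"dx": 0.005, "dy": 0.002, "dz": 0.13, "turn": 0}, {"dx": 0.005, "dy": 0.002, "dz": 0.13, "turn": 0}])

```text
time_s: 13.75
tcp_pos: [0.4734, 0.1887, 0.0148]
orientation: [-2.943, 0.435, -2.779]
contact_force: [-0.5, -0.6, 0.2]
width: 0.0853
```

```bash
python3 -c "
from h import *
show()
W=cams.get_image('wrist');cv2.imwrite('pics/w3.png',W['color'][:,:,::-1])
S=cams.get_image('side');crop(S['color'],280,210,480,380,4,'pics/s8.png')"
```

```text
t 13.75 p [0.4734 0.1887 0.0148] z [ 0.457 -0.038 -0.889] x [-0.848 -0.322 -0.422] q [ 0.331  0.161 -0.925  0.044 -0.185 -0.029] F [-0.5 -0.6  0.2] w 0.0853
```

View pics/w3.png

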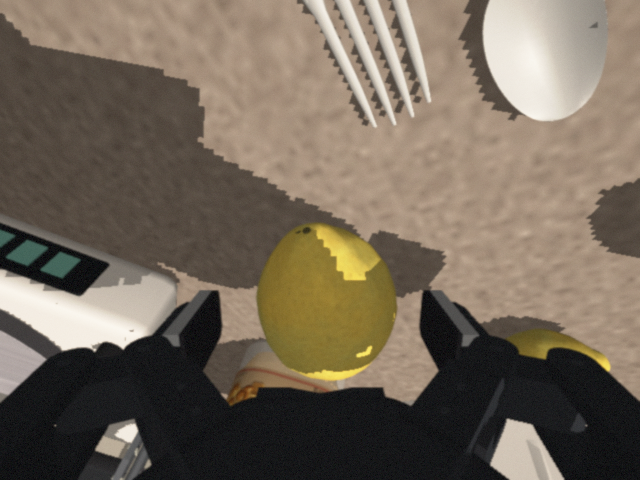

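View pics/s8.png

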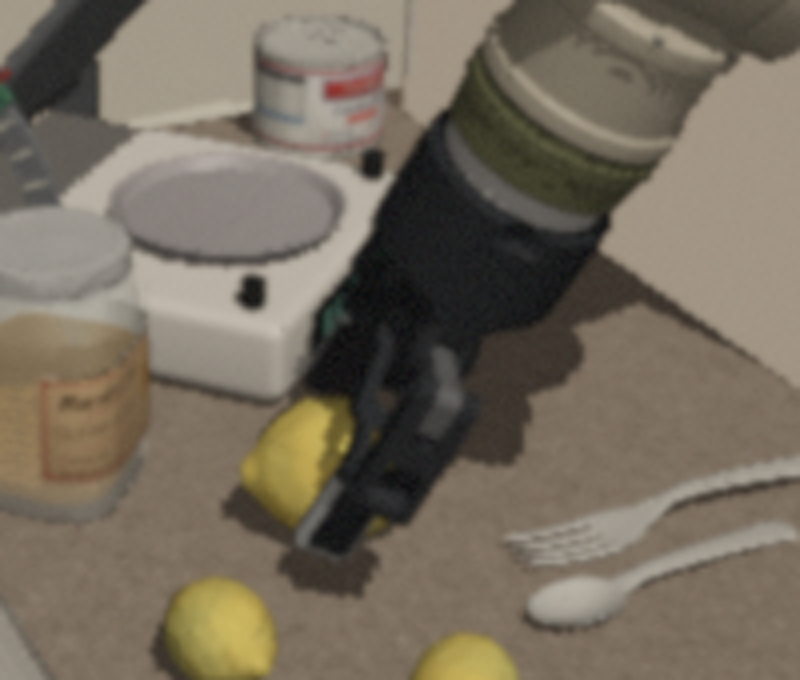

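Call:
apply_moves(commands=[{"dx": 0.003, "dy": 0.001, "dz": 0.006, "turn": 0}, {"dx": 0.003, "dy": 0.001, "dz": 0.006, "turn": 0}, {"dx": 0.003, "dy": 0.001, "dz": 0.006, "turn": 0}])

```text
time_s: 14.1
tcp_pos: [0.4708, 0.1887, 0.0075]
orientation: [-2.943, 0.434, -2.777]
contact_force: [0.1, 0.3, 0.1]
width: 0.0855
```

Call:
apply_moves(commands=[{"dx": 0, "dy": 0, "dz": 0, "turn": 0}, {"dx": 0, "dy": 0, "dz": 0, "turn": 0}, {"dx": 0, "dy": 0, "dz": 0, "turn": 0}, {"dx": 0, "dy": 0, "dz": 0, "turn": 0}, {"dx": 0, "dy": 0, "dz": 0, "turn": 0}, {"dx": 0, "dy": 0, "dz": 0, "turn": 0}], jaw=0, newtons=25)

```text
time_s: 14.6
tcp_pos: [0.4713, 0.1888, 0.0081]
orientation: [-2.942, 0.435, -2.777]
contact_force: [-3.1, -1.4, 6.0]
width: 0.0547
```

```bash
python3 -c "
from h import *
show()
W=cams.get_image('wrist');cv2.imwrite('pics/w4.png',W['color'][:,:,::-1])
S=cams.get_image('side');crop(S['color'],280,210,480,380,4,'pics/s9.png')"
```

```text
t 14.6 p [0.4713 0.1888 0.0081] z [ 0.456 -0.038 -0.889] x [-0.847 -0.324 -0.421] q [ 0.333  0.173 -0.936  0.021 -0.186 -0.03 ] F [-3.1 -1.4  6. ] w 0.0547
```

View pics/w4.png

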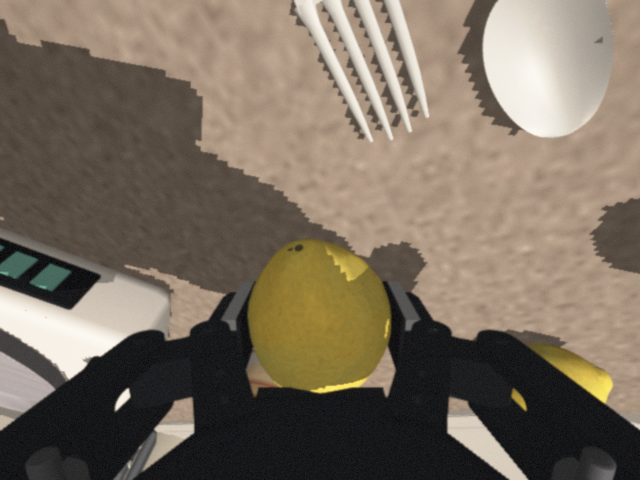

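View pics/s9.png

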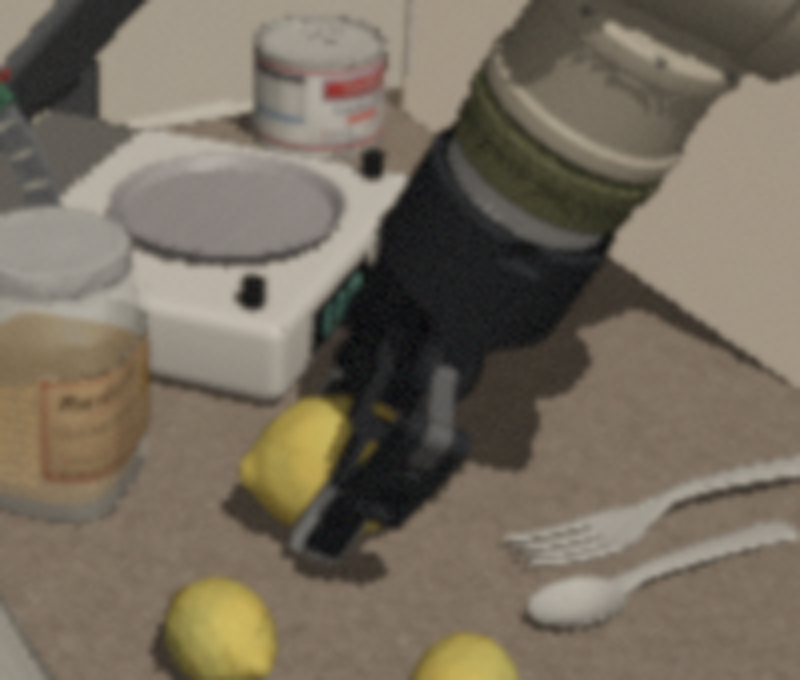

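Call:
apply_moves(commands=[{"dx": -0.004, "dy": -0.002, "dz": -0.009, "turn": 0}, {"dx": -0.008, "dy": -0.004, "dz": -0.018, "turn": 0}, {"dx": -0.015, "dy": -0.006, "dz": -0.031, "turn": 0}, {"dx": -0.023, "dy": -0.01, "dz": -0.049, "turn": 0}, {"dx": -0.032, "dy": -0.014, "dz": -0.068, "turn": 0}, {"dx": -0.04, "dy": -0.018, "dz": -0.087, "turn": 0}, {"dx": -0.05, "dy": -0.022, "dz": -0.107, "turn": 0}, {"dx": -0.05, "dy": -0.022, "dz": -0.107, "turn": 0}])

```text
time_s: 15.37
tcp_pos: [0.4736, 0.1892, 0.1328]
orientation: [-2.942, 0.442, -2.777]
contact_force: [0.5, 0.1, -0.4]
width: 0.0543
```

```bash
python3 -c "
from h import *
show()
W=cams.get_image('wrist');cv2.imwrite('pics/w5.png',W['color'][:,:,::-1])
S=cams.get_image('side');crop(S['color'],220,140,460,320,3.3,'pics/s10.png');lidangle(S)"
```

```text
t 15.37 p [0.4736 0.1892 0.1328] z [ 0.462 -0.035 -0.886] x [-0.844 -0.323 -0.428] q [ 0.331 -0.049 -0.762  0.41  -0.185 -0.031] F [ 0.5  0.1 -0.4] w 0.0543
red n 56 median angle 51.3 slope 50.2 r 0.016 0.1
```

View pics/w5.png

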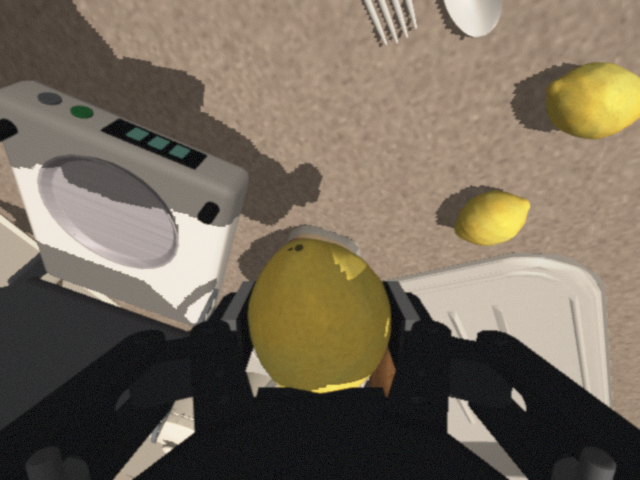

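View pics/s10.png

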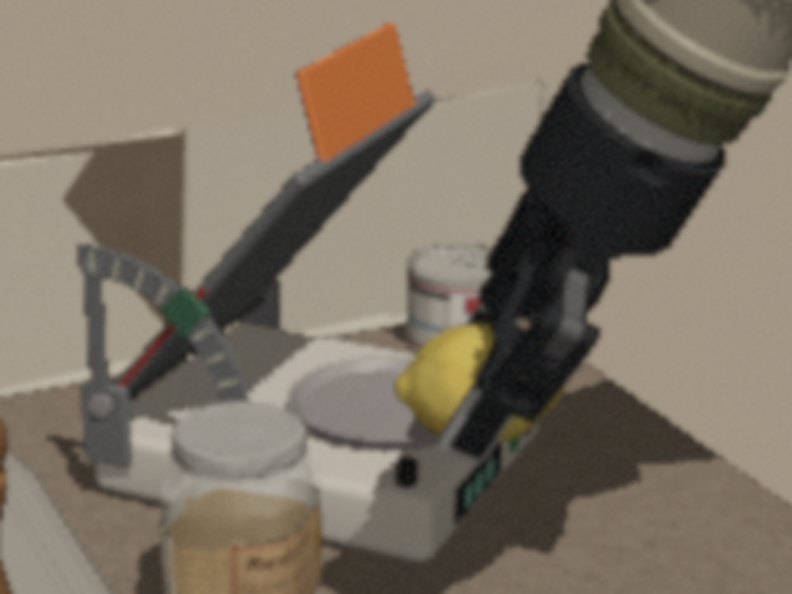

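```bash
cat > pl.py <<'E'
from h import *
p,R,s=pose()
Rp=Ro.from_euler("xyz",[-2.942,.435,-2.777]).as_matrix()
o=Rp.T@np.array([-.0113,.0012,.0199])
E
python3 - <<'E'
from pl import *
show();print("o",o.round(4))
Rn=R@Ro.from_euler("z",22,degrees=True).as_matrix()
print("Rn x",Rn[:,0].round(3),"y",Rn[:,1].round(3))
L=Ro.from_rotvec(R[:,2]*np.radians(22)).apply([np.cos(.45),np.sin(.45),0]);print("lemon axis",L.round(3))
S=cams.get_image("side")
print("dish side",onz(S,220+368/3.3,140+400/3.3,.052))
g=cv2.cvtColor(S["color"],cv2.COLOR_RGB2GRAY)
D=H0-.13*EX;print("dish",D[:2],proj(S,[D[0],D[1],.051]))
for X in([.495,.03,.14],[.505,.029,.092],[.558,.0245,.090],[.558,.0245,.077]):
    t=np.array(X)-Rn@o; print(X,"tcp",t.round(4),"tool delta now",(R.T@(t-p)).round(4),"in Rn",(Rn.T@(t-p)).round(4))
E
```

```text
t 15.47 p [0.4712 0.1884 0.1286] z [ 0.457 -0.037 -0.888] x [-0.847 -0.323 -0.423] q [ 0.331 -0.045 -0.767  0.407 -0.185 -0.031] F [-0.2  0.2 -1.2] w 0.0543
o [ 0.0008  0.0006 -0.0229]
Rn x [-0.887  0.055 -0.459] y [ 0.065  0.998 -0.008]
lemon axis [0.993 0.103 0.061]
dish side [0.57359592 0.02857556 0.052     ]
dish [0.56578581 0.02411561] [336.19580275 261.35277835]
[0.495, 0.03, 0.14] tcp [0.5061 0.0285 0.12  ] tool delta now [ 0.0258 -0.1592  0.0295] in Rn [-0.0357 -0.1572  0.0295]
[0.505, 0.029, 0.092] tcp [0.5161 0.0275 0.072 ] tool delta now [ 0.0379 -0.1542  0.0767] in Rn [-0.0226 -0.1572  0.0767]
[0.558, 0.0245, 0.09] tcp [0.5691 0.023  0.07  ] tool delta now [-0.0047 -0.1725  0.1029] in Rn [-0.069  -0.1582  0.1029]
[0.558, 0.0245, 0.077] tcp [0.5691 0.023  0.057 ] tool delta now [ 0.0008 -0.1702  0.1145] in Rn [-0.063  -0.1581  0.1145]
```

Call:
apply_moves(commands=[{"dx": 0.004, "dy": -0.025, "dz": 0.005, "turn": 3.5}, {"dx": 0.009, "dy": -0.053, "dz": 0.01, "turn": 7}, {"dx": 0.013, "dy": -0.08, "dz": 0.015, "turn": 11}, {"dx": 0.018, "dy": -0.107, "dz": 0.02, "turn": 15}, {"dx": 0.022, "dy": -0.134, "dz": 0.025, "turn": 19}, {"dx": 0.026, "dy": -0.159, "dz": 0.03, "turn": 22}, {"dx": 0.026, "dy": -0.159, "dz": 0.03, "turn": 22}, {"dx": 0.026, "dy": -0.159, "dz": 0.03, "turn": 22}])

```text
time_s: 16.18
tcp_pos: [0.5042, 0.027, 0.1164]
orientation: [-3.132, 0.471, 3.078]
contact_force: [-0.2, 0.2, -1.7]
width: 0.0545
```

Run:
```python
from pl import *
show()
for X in([.505,.029,.092],[.558,.0245,.090],[.558,.0245,.077]):
    t=np.array(X)-R@o; print(X,"tool delta",(R.T@(t-p)).round(4))
S=cams.get_image('side');crop(S['color'],220,140,460,320,3.3,'pics/s11.png')
W=cams.get_image('wrist');cv2.imwrite('pics/w6.png',W['color'][:,:,::-1])
```

```text
t 16.18 p [0.5042 0.027  0.1164] z [ 0.452 -0.038 -0.891] x [-0.889  0.057 -0.454] q [-0.113 -0.072 -0.83   0.342  0.013 -0.044] F [-0.2  0.2 -1.7] w 0.0545
[0.505, 0.029, 0.092] tool delta [0.0097 0.0016 0.0449]
[0.558, 0.0245, 0.09] tool delta [-0.0368  0.0008  0.0708]
[0.558, 0.0245, 0.077] tool delta [-0.0309  0.0009  0.0824]
```

View pics/s11.png

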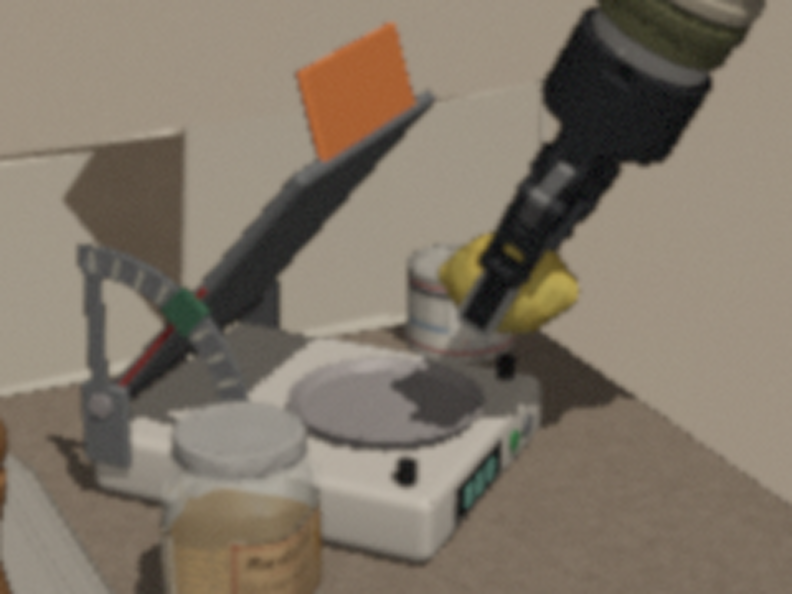

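View pics/w6.png

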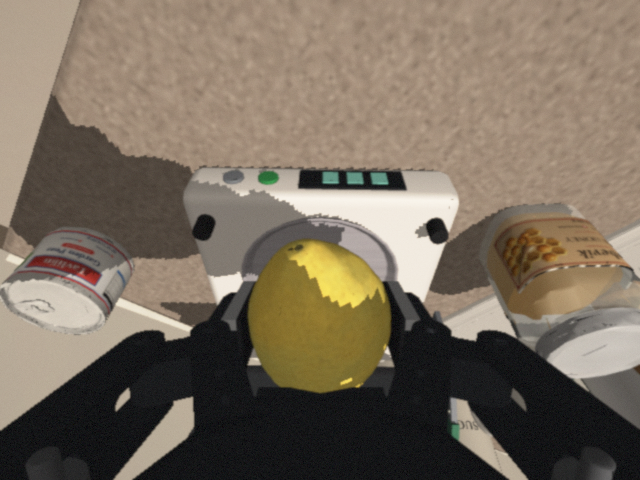

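Call:
apply_moves(commands=[{"dx": 0.003, "dy": 0, "dz": 0.013, "turn": 0}, {"dx": 0.006, "dy": 0.001, "dz": 0.029, "turn": 0}, {"dx": 0.01, "dy": 0.002, "dz": 0.045, "turn": 0}, {"dx": 0.003, "dy": 0.002, "dz": 0.049, "turn": 0}, {"dx": -0.007, "dy": 0.001, "dz": 0.055, "turn": 0}, {"dx": -0.018, "dy": 0.001, "dz": 0.061, "turn": 0}, {"dx": -0.028, "dy": 0.001, "dz": 0.066, "turn": 0}, {"dx": -0.037, "dy": 0.001, "dz": 0.07, "turn": 0}, {"dx": -0.037, "dy": 0.001, "dz": 0.07, "turn": 0}, {"dx": -0.037, "dy": 0.001, "dz": 0.07, "turn": 0}])

```text
time_s: 17.12
tcp_pos: [0.5712, 0.0247, 0.0737]
orientation: [-3.132, 0.475, 3.081]
contact_force: [-0.5, -0.1, -0.8]
width: 0.0542
```

Run:
```python
from pl import *
show()
for X in([.558,.0245,.077],):
    t=np.array(X)-R@o; print(X,"tool delta",(R.T@(t-p)).round(4)); print("lemon now",p+R@o)
S=cams.get_image('side');crop(S['color'],260,140,420,320,4,'pics/s12.png');lidangle(S)
T=cams.get_image('top');crop(T['color'],260,140,400,280,4,'pics/t12.png')
```

```text
t 17.12 p [0.5712 0.0247 0.0737] z [ 0.456 -0.037 -0.889] x [-0.888  0.054 -0.458] q [-0.102  0.121 -0.767  0.208  0.009 -0.037] F [-0.5 -0.1 -0.8] w 0.0542
[0.558, 0.0245, 0.077] tool delta [ 0.0094 -0.0017  0.0139]
lemon now [0.56011505 0.02619431 0.0936563 ]
red n 57 median angle 51.3 slope 50.2 r 0.016 0.1
```

View pics/s12.png

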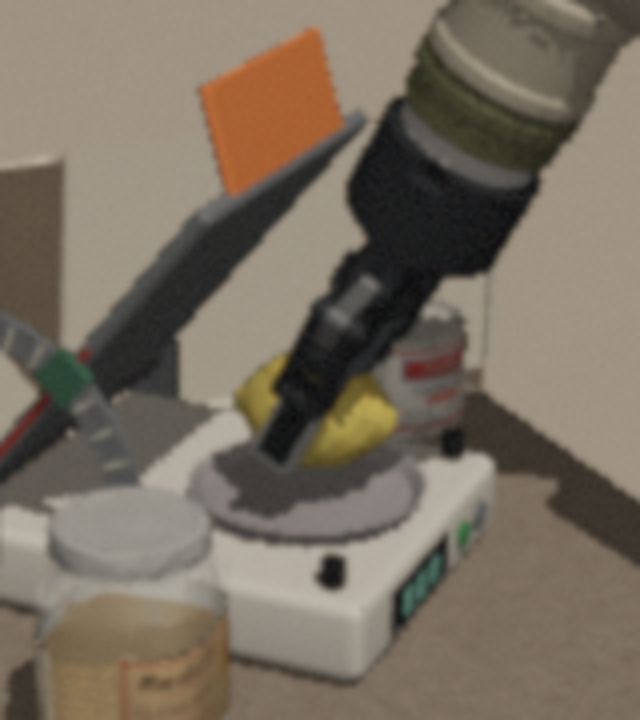

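View pics/t12.png

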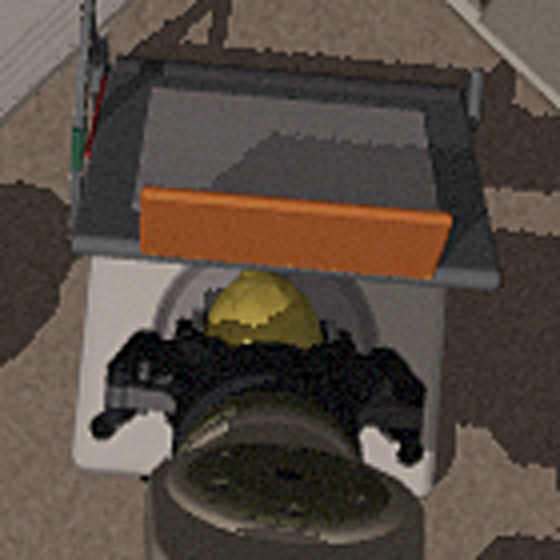

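Call:
apply_moves(commands=[{"dx": 0.002, "dy": 0, "dz": 0.004, "turn": 0}, {"dx": 0.004, "dy": 0, "dz": 0.007, "turn": 0}, {"dx": 0.0055, "dy": 0, "dz": 0.0105, "turn": 0}, {"dx": 0.0055, "dy": 0, "dz": 0.0105, "turn": 0}, {"dx": 0.0055, "dy": 0, "dz": 0.0105, "turn": 0}])

```text
time_s: 17.63
tcp_pos: [0.5696, 0.0245, 0.0606]
orientation: [-3.132, 0.473, 3.08]
contact_force: [-0.1, -0.2, -0.9]
width: 0.0543
```

Call:
apply_moves(commands=[{"dx": 0.0005, "dy": 0, "dz": 0.001, "turn": 0}, {"dx": 0.001, "dy": 0, "dz": 0.002, "turn": 0}, {"dx": 0.001, "dy": 0, "dz": 0.002, "turn": 0}])

```text
time_s: 17.88
tcp_pos: [0.5702, 0.0245, 0.0589]
orientation: [-3.132, 0.474, 3.08]
contact_force: [-0.7, 0.1, -1.3]
width: 0.0544
```

Run:
```python
from pl import *
show(); print("lemon now",p+R@o)
S=cams.get_image('side');crop(S['color'],290,210,390,290,7,'pics/s13.png')
```

```text
t 17.88 p [0.5702 0.0245 0.0589] z [ 0.455 -0.038 -0.889] x [-0.888  0.054 -0.457] q [-0.103  0.144 -0.787  0.165  0.009 -0.037] F [-0.7  0.1 -1.3] w 0.0544
lemon now [0.55912108 0.02601409 0.07891932]
```

View pics/s13.png

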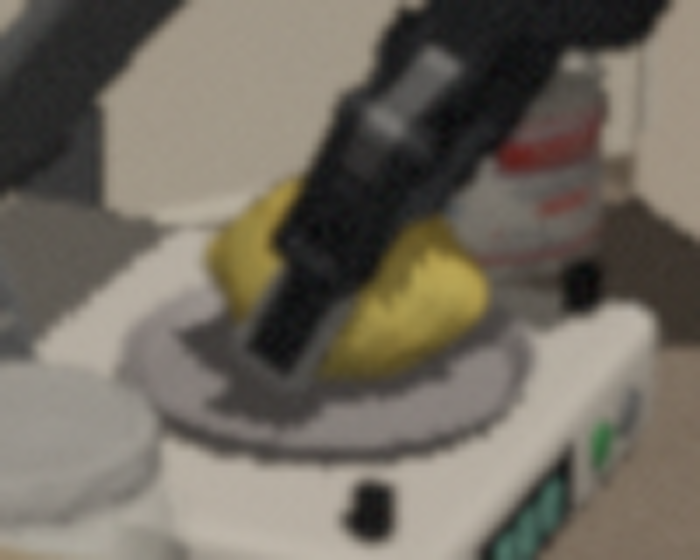

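Call:
apply_moves(commands=[{"dx": 0.0005, "dy": 0, "dz": 0.0009, "turn": 0}, {"dx": 0.0005, "dy": 0, "dz": 0.0009, "turn": 0}])

```text
time_s: 18.1
tcp_pos: [0.5709, 0.0244, 0.0586]
orientation: [-3.132, 0.476, 3.081]
contact_force: [-0.3, -0.4, 1.1]
width: 0.0543
```

Call:
apply_moves(commands=[{"dx": 0.0005, "dy": 0, "dz": 0.0009, "turn": 0}, {"dx": 0.0005, "dy": 0, "dz": 0.0009, "turn": 0}])

```text
time_s: 18.27
tcp_pos: [0.5718, 0.0243, 0.0585]
orientation: [-3.132, 0.478, 3.081]
contact_force: [-2.1, -0.1, 6.1]
width: 0.0546
```

Call:
apply_moves(commands=[{"dx": 0.0005, "dy": 0, "dz": 0.0009, "turn": 0}, {"dx": 0.0005, "dy": 0, "dz": 0.0009, "turn": 0}])

```text
time_s: 18.43
tcp_pos: [0.5725, 0.0242, 0.0584]
orientation: [-3.132, 0.48, 3.081]
contact_force: [-2.3, 0.6, 9.7]
width: 0.0545
```

Call:
apply_moves(commands=[{"dx": -0.0008, "dy": 0, "dz": -0.0016, "turn": 0}, {"dx": -0.0008, "dy": 0, "dz": -0.0016, "turn": 0}])

```text
time_s: 18.6
tcp_pos: [0.5707, 0.0245, 0.0585]
orientation: [-3.132, 0.476, 3.081]
contact_force: [0.6, 0.2, 2.8]
width: 0.0543
```

Run:
```python
from pl import *
show(); print("lemon now",p+R@o)
```

```text
t 18.6 p [0.5707 0.0245 0.0585] z [ 0.457 -0.038 -0.889] x [-0.887  0.054 -0.458] q [-0.103  0.145 -0.788  0.161  0.009 -0.037] F [0.6 0.2 2.8] w 0.0543
lemon now [0.55955337 0.02601721 0.07844834]
```

Call:
apply_moves(commands=[{"dx": -0.0002, "dy": 0, "dz": -0.0004, "turn": 0}, {"dx": -0.0002, "dy": 0, "dz": -0.0004, "turn": 0}, {"dx": -0.0002, "dy": 0, "dz": -0.0004, "turn": 0}, {"dx": -0.0002, "dy": 0, "dz": -0.0004, "turn": 0}], jaw=0.72)

```text
time_s: 18.93
tcp_pos: [0.5697, 0.0246, 0.0577]
orientation: [-3.132, 0.474, 3.081]
contact_force: [-0.5, 0.7, -0.4]
width: 0.0612
```

Call:
apply_moves(commands=[{"dx": 0, "dy": 0, "dz": 0, "turn": 0}, {"dx": 0, "dy": 0, "dz": 0, "turn": 0}, {"dx": 0, "dy": 0, "dz": 0, "turn": 0}, {"dx": 0, "dy": 0, "dz": 0, "turn": 0}], jaw=0.9)

```text
time_s: 19.27
tcp_pos: [0.5701, 0.0245, 0.0581]
orientation: [-3.132, 0.474, 3.08]
contact_force: [-0.0, 1.3, 0.1]
width: 0.0769
```

Run:
```python
from pl import *
show()
S=cams.get_image('side');crop(S['color'],260,140,420,320,4,'pics/s14.png');lidangle(S)
W=cams.get_image('wrist');cv2.imwrite('pics/w14.png',W['color'][:,:,::-1])
```

```text
t 19.27 p [0.5701 0.0245 0.0581] z [ 0.455 -0.038 -0.89 ] x [-0.888  0.054 -0.457] q [-0.103  0.145 -0.789  0.163  0.009 -0.037] F [-0.   1.3  0.1] w 0.0769
red n 56 median angle 51.3 slope 50.2 r 0.016 0.1
```

View pics/s14.png

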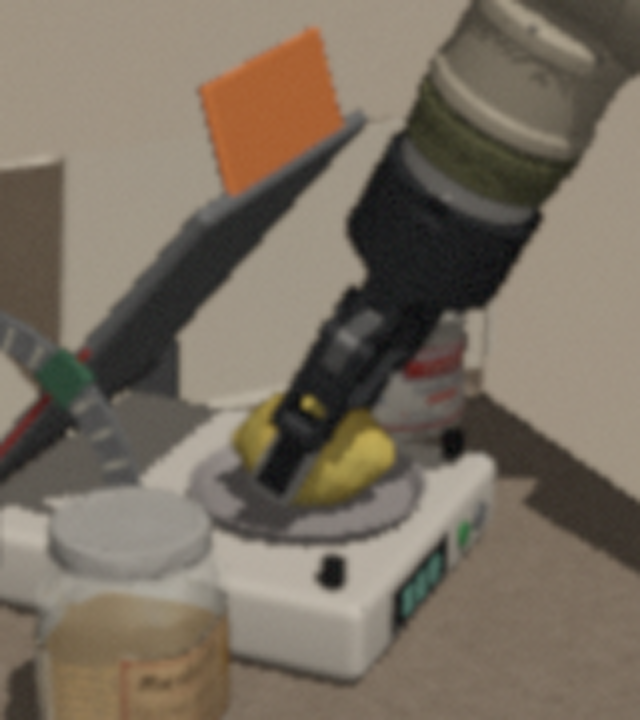

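View pics/w14.png

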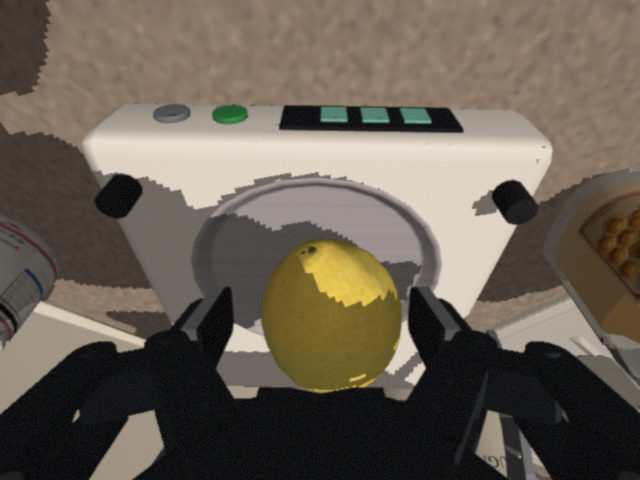

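Call:
apply_moves(commands=[{"dx": 0, "dy": 0.003, "dz": 0, "turn": 0}, {"dx": 0, "dy": 0.003, "dz": 0, "turn": 0}, {"dx": 0, "dy": 0.003, "dz": -0.01, "turn": 0}, {"dx": 0, "dy": 0.003, "dz": -0.025, "turn": 0}, {"dx": 0, "dy": 0.003, "dz": -0.045, "turn": 0}, {"dx": 0, "dy": 0.003, "dz": -0.065, "turn": 0}, {"dx": 0.01, "dy": 0.003, "dz": -0.09, "turn": 0}, {"dx": 0.03, "dy": 0.003, "dz": -0.12, "turn": 0}, {"dx": 0.05, "dy": 0.003, "dz": -0.15, "turn": 0}, {"dx": 0.06, "dy": 0.003, "dz": -0.17, "turn": 0}, {"dx": 0.06, "dy": 0.003, "dz": -0.17, "turn": 0}], jaw=1)

```text
time_s: 20.28
tcp_pos: [0.4373, 0.0376, 0.1846]
orientation: [-3.132, 0.478, 3.081]
contact_force: [1.2, 0.2, 1.1]
width: 0.0853
```

Run:
```python
from pl import *
show()
S=cams.get_image('side');cv2.imwrite('pics/s15.png',S['color'][:,:,::-1]);crop(S['color'],220,130,420,330,3,'pics/s15c.png');lidangle(S)
W=cams.get_image('wrist');cv2.imwrite('pics/w15.png',W['color'][:,:,::-1])
T=cams.get_image('top');cv2.imwrite('pics/t15.png',T['color'][:,:,::-1])
```

```text
t 20.28 p [0.4373 0.0376 0.1846] z [ 0.458 -0.038 -0.888] x [-0.886  0.054 -0.46 ] q [-0.105 -0.306 -0.816  0.582  0.011 -0.039] F [1.2 0.2 1.1] w 0.0853
red n 58 median angle 51.3 slope 50.2 r 0.016 0.1
```

View pics/s15c.png

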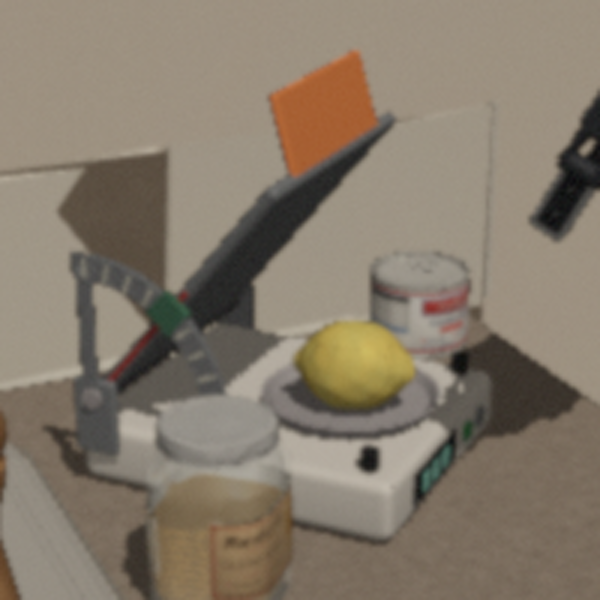

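View pics/w15.png

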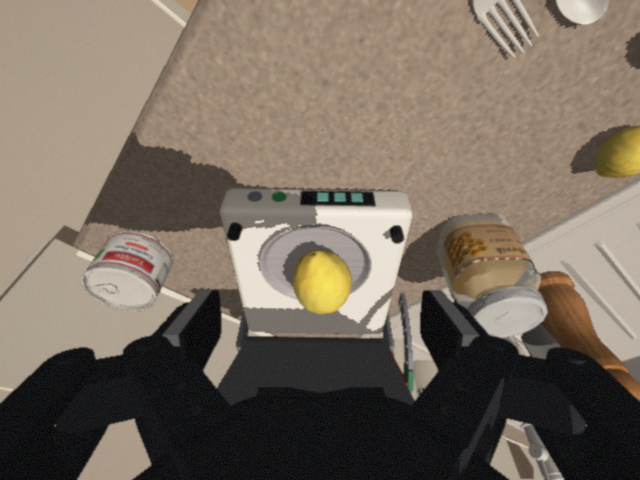

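View pics/t15.png

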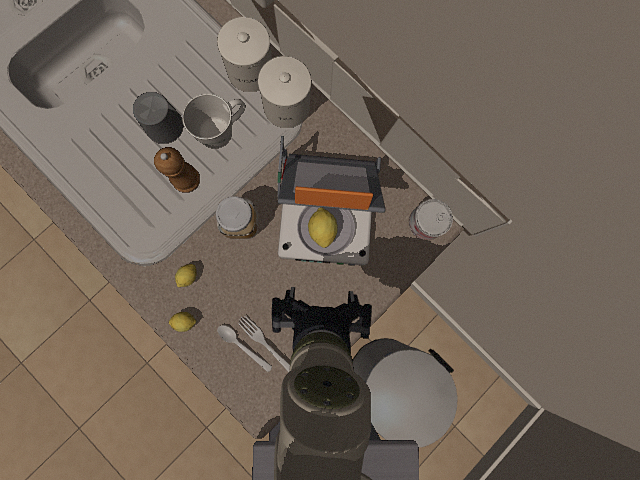

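Call:
apply_moves(commands=[{"dx": 0, "dy": 0, "dz": 0, "turn": 0}, {"dx": 0, "dy": 0, "dz": 0, "turn": 0}, {"dx": 0, "dy": 0, "dz": 0, "turn": 0}, {"dx": 0, "dy": 0, "dz": 0, "turn": 0}])

```text
time_s: 20.77
tcp_pos: [0.4396, 0.0371, 0.1811]
orientation: [-3.132, 0.473, 3.08]
contact_force: [-0.5, 0.9, -0.4]
width: 0.0854
```

Run:
```python
from h import *
T=cams.get_image('top');h=cv2.cvtColor(T['color'],cv2.COLOR_RGB2HSV)[205:260,295:350];m=cv2.inRange(h,(20,110,30),(35,255,255));M=cv2.moments(m)
u,v=295+M['m10']/M['m00'],205+M['m01']/M['m00'];print('lemon',onz(T,u,v,.076),'dish',(H0-.13*EX)[:2])
S=cams.get_image('side');lidangle(S);show()
print(r.sign_off())
```

```text
lemon [0.55985966 0.03021507 0.076     ] dish [0.56578581 0.02411561]
red n 56 median angle 51.3 slope 50.1 r 0.016 0.1
t 20.87 p [0.4396 0.0371 0.1814] z [ 0.454 -0.037 -0.89 ] x [-0.888  0.054 -0.456] q [-0.105 -0.294 -0.816  0.576  0.011 -0.039] F [-0.4 -0.2 -0.6] w 0.0857
the job is handed in; nothing more can be done
None
```

The lemon is in the steel dish under the raised cover, and I handed the job in at 20.9 s of the 61 s allowed.

- **Cover:** I gripped the orange lip, swung the cover up along its arc and let go. The last check measured about 50–51°, inside the green band, and it did not move after release.
- **Tilt:** The moves cannot tilt the tool directly, so I pushed against the edge of the arm's reach in short steps until it leaned about 27° forward.
- **Lemon:** I picked up the largest lemon and brought it in from the front, under the cover. While lowering it I went about 2 mm too far and it pressed on the dish with roughly 10 N for a moment. I backed off until it was close to zero, then released and withdrew.
- **Last checks:** The lemon lies in the dish about 8 mm from its centre. The arm touches nothing, and the other things show no visible shift in the pictures.
- **Doubtful points:** The brief press on the lemon is one. The other is joint 3, which measured up to about 1.265 rad at its stop against a stated range of 1.26, which may be only rounding.

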